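Put three round cells on charge in their cradles

ROBOT

A 6-joint arm with a two-finger parallel gripper is mounted at the origin on the work surface. World frame = base frame: x ahead of the robot, y to its left, z up, the work surface at z = 0. Lengths are in m, angles in rad, forces in N, time in s.
With the tool pointing down it reaches from about 0.35 to 0.725 m from the base axis. Payload 4.3 kg.
Tool frame: the origin (TCP) lies on the mounting face of the last link; the fingertips stand 173 mm ahead of it and the grasp point (between the pads) lies 155 mm ahead of it; z points along the fingers, y is the direction in which the jaws open and shut (so a half turn about z gives the same grasp; the last joint's range is limited). The gripper opens to 85 mm and grips with 20 to 120 N. Pads are 22 mm wide; open, the fingers measure 114 mm over their backs; the gripper's body (76 mm by 85 mm) begins 54 mm behind the grasp point. The pads swing forward as they close: fully open they stand 13 mm farther back than shut.
Start: joints at [1.158, 0.377, 0.081, 1.274, 0, 1.46], TCP at [0.171, 0.549, 0.405] pointing down, gripper open.
Joint ranges: [-2.72, 2.72], [-0.84, 1.66], [-1.02, 1.22], [-1.77, 2.12], [-1.37, 1.28], [-3.14, 3.14]. Speed limits (rad/s): [2.57, 2.57, 3.14, 3.14, 3.14, 3.14].

INTERFACE

Orientations are given as a 3x3 rotation matrix whose columns are the frame's x, y, z axes.
In Python, from plant import telemetry, grab_frame, close_job, models gives the robot as it stands. The module is installed in compiled form; this text tells all that it offers.
- The arm moves only by the tool step_arm, never from a script. Its arguments are lists of equal length, an entry for each row: "slide": the shift along the tool's x, y, z in cm, a list of three; "yaw": the turn about the tool's z in rad. A call has 1 to 8 rows; each row is the pose to reach, as a shift and turn from the pose commanded when the call began, along the tool's axes at that moment; what a row does not reach only later rows make up. A row lasts 1/8 s, in which the tool goes at most 62.5 mm and 10.7 degrees, less where a joint would pass 70% of its speed; a pose out of reach is approached as far as the arm can. A call with a gripper value outside its range is refused whole. "claw" is the finger opening in cm, from 0 to 8.54, set as the call begins (left out, the last holds). The fingers move at their own pace and stop on an object; "grip_force" is the grip in N (left out, the last holds). Time passes only in rows, so rows that repeat a pose let the fingers close. It gives the time, the measured TCP pose, the force and the opening at its end, in the units of the state.
- telemetry.get_state(): the state, without advancing time (a new reading comes with each control period).
- grab_frame(name): name is "scene" or "top" or "wrist"; returns a dict with "pixels" (400x640x3 uint8, red, green, blue), "intrinsics" (3x3 intrinsics, pixels), "k1" (the pictures are not rectified: a ray, as slopes to the right and down, at radius r is drawn at 1 + k1 r^2 times it, then the intrinsics apply), "rvec" (rotation vector, rad) and "tvec" (3), from world to camera coordinates, as OpenCV has them; the wrist camera has in their place "hand_eye" (4x4, takes a point from camera to tool coordinates, whose origin is the TCP and whose axes are the flange's). Camera axes: x right, y down, z forward; pixel columns grow to the right and rows downward; lengths in m; the calibration is good to about 2 mm. A picture is of the moment at which its call begins: read the wrist's pose just before it. There is no depth.
- close_job(): hands the job in, once; it reports no verdict.
Trained networks look in the newest picture that a camera, given by its name, has taken for a name from the list of things; names that differ only in an ending like _2 or _b are one class to them, and where a whole thing is asked for, a point or a joint stands for the part that bears it (a point fixed in the world has none). Each returns a list of dicts, best first, with "confidence" (0 to 1); they miss things now and then, are a little off and sometimes report something else, mostly with a low value. They report only what shows in the picture. A call takes as long as a camera call.
- models.cut_out(camera, label): "region" (400x640 bool, what is visible of it) and "position" ([column, row] in pixels, amid what is visible of it).
The state is a dict: "clock": time; "joint_positions": joint angles; "joint_vel": joint speeds; "joint_torque": joint torques, N m; "tcp_pos": TCP position; "tool_rot": TCP orientation; "contact_force": force on the tool from outside, world axes, zero at the start; "torque": the same for the moment, N m; "finger_gap": finger opening in m.
Only numpy, scipy, OpenCV 4.12 (cv2) and the standard library are available. Lean on these libraries where they do the work, as an engineer would, in place of code of your own. Each camera call takes 0.05 s, during which the arm holds its last target.

TASK

Put the three loose round cells on charge: fit each one into the charging cradle of its own size, nub end towards the grey charger housing and flat end on the coil spring, and press it straight down past the spring clips until it snaps fully home. Do not disturb the block battery, the capacitor or the screw dish standing among them.

Things in the scene. Friction and masses are not known exactly. Their poses are not given: they have to be found in the camera images.
- cell_d_mid (a point): D-size round cell lying on its side: 33.6 mm diameter, 60 mm long plus a 2 mm nub in the middle of its plus end; grey sleeve, white band next to the plus end. Point: its centre. x axis: along the cell towards the nub. Pressed straight down into its cradle with about 7 to 10 N the clips spread and snap over it some 3 to 5 mm above the seat; the force then drops.
- cell_c_mid (a point): C-size round cell lying on its side: 25.6 mm diameter, 48.5 mm long plus a 2 mm nub in the middle of its plus end; grey sleeve, white band next to the plus end. Point: its centre. x axis: along the cell towards the nub. Pressed straight down into its cradle with about 6 to 9 N the clips spread and snap over it some 3 to 5 mm above the seat; the force then drops.
- cell_aa_mid (a point): AA-size round cell lying on its side: 14.4 mm diameter, 49.5 mm long plus a 2 mm nub in the middle of its plus end; grey sleeve, white band next to the plus end. Point: its centre. x axis: along the cell towards the nub. Pressed straight down into its cradle with about 5 to 8 N the clips spread and snap over it some 3 to 5 mm above the seat; the force then drops.
- cradle_d_contact (a point): Charging cradle for the D-size cell, fixed, 106 x 59.6 mm: grey charger housing 38.8 high at the plus end, low wall with coil spring at the other, spring clips at the bay's four corners (tips 50.3 high), 52 open between them for fingers, foot 6 high. Point: plus contact on the seated cell's axis, 30.8 up; x towards housing, z up. Seated cell centre: 35 along -x, 5 spare each end.
- cradle_c_contact (a point): Charging cradle for the C-size cell, fixed, 94.5 x 51.6 mm: grey charger housing 34.8 high at the plus end, low wall with coil spring at the other, spring clips at the bay's four corners (tips 44.8 high), 40.5 open between them for fingers, foot 6 high. Point: plus contact on the seated cell's axis, 26.8 up; x towards housing, z up. Seated cell centre: 29.25 along -x, 5 spare each end.
- cradle_aa_contact (a point): Charging cradle for the AA-size cell, fixed, 95.5 x 40.4 mm: grey charger housing 29.2 high at the plus end, low wall with coil spring at the other, spring clips at the bay's four corners (tips 36.7 high), 41.5 open between them for fingers, foot 6 high. Point: plus contact on the seated cell's axis, 21.2 up; x towards housing, z up. Seated cell centre: 29.75 along -x, 5 spare each end.
- block_battery: Bystander: rectangular block battery lying flat, 48 x 26 x 17 mm, grey, two snap terminals at one end. Origin: centre of its underside.
- capacitor: Bystander: upright can capacitor, 35 mm diameter, 45 mm tall (51 mm with its two terminals), blue sleeve. Origin: centre of its underside.
- screw_dish: Bystander: round steel dish of small screws, 88 mm across, 20 mm high. Origin: centre of its underside.

How it is judged:
At the end, for the whole second after the job is handed in: Each cell lies snapped in the cradle of its size: centre within 3 mm of seated height, 4 mm of the bay's axis and 7 mm of its middle lengthwise, parallel within 0.12 rad, nub towards the housing, released, at rest (x of cell_d_mid in the frame of cradle_d_contact between -0.042 and -0.028 m and y of cell_d_mid in the frame of cradle_d_contact between -0.004 and 0.004 m and z of cell_d_mid in the frame of cradle_d_contact between -0.003 and 0.003 m and angle between the x axis of cell_d_mid and the x axis of cradle_d_contact, either way round below 0.12 rad and x of cradle_d_contact in the frame of cell_d_mid above 0 m and linear speed of each of cell_d, cell_c, cell_aa below 0.02 m/s and x of cell_c_mid in the frame of cradle_c_contact between -0.03625 and -0.02225 m and y of cell_c_mid in the frame of cradle_c_contact between -0.004 and 0.004 m and z of cell_c_mid in the frame of cradle_c_contact between -0.003 and 0.003 m and angle between the x axis of cell_c_mid and the x axis of cradle_c_contact, either way round below 0.12 rad and x of cradle_c_contact in the frame of cell_c_mid above 0 m and x of cell_aa_mid in the frame of cradle_aa_contact between -0.03675 and -0.02275 m and y of cell_aa_mid in the frame of cradle_aa_contact between -0.004 and 0.004 m and z of cell_aa_mid in the frame of cradle_aa_contact between -0.003 and 0.003 m and angle between the x axis of cell_aa_mid and the x axis of cradle_aa_contact, either way round below 0.12 rad and x of cradle_aa_contact in the frame of cell_aa_mid above 0 m); the robot touches nothing.
It fails at once if the block battery is moved by more than 20 mm (distance of block_battery from where it was at the start of the episode above 0.02 m).
It fails at once if the capacitor is moved by more than 20 mm (distance of capacitor from where it was at the start of the episode above 0.02 m).
It fails at once if the screw dish is moved by more than 20 mm (distance of screw_dish from where it was at the start of the episode above 0.02 m).
It also fails if it takes over 120 s, if anything falls off the work surface, if the arm or the gripper's body presses on something with over 40 N, if the wrist force passes 120 N, or if a joint passes its speed limit or range.

## Working session

There is one attempt and no reset: what is moved stays moved. The work goes in short steps, Python scripts to look and compute and a tool call to move; the robot and the scene stay as the last step left them, time stands still between calls to the robot, and variables do not carry over. Pictures are saved under pics/ and viewed, and the job is handed in when it is done.

Besides the shell and the picture viewer there is one more tool, called after "Request:" as a command line: name --pt "numbers of a row" for each row, then --argument value for the rest. step_arm: Moves the arm, as the interface text tells. Its arguments: {"type":"object","properties":{"slide":{"type":"array"},"yaw":{"type":"array"},"claw":{"type":"number"},"grip_force":{"type":"number"}},"required":["slide","yaw"]}

```bash
mkdir -p pics; cat > h.py <<'E'
import numpy as np, cv2, pickle
from plant import telemetry, grab_frame, models
def st(): return telemetry.get_state()
def grab(n,fn=None):
    s=st(); f=grab_frame(n); f['pos']=np.array(s['tcp_pos']); f['rot']=np.array(s['tool_rot'])
    if n=='wrist':
        T=np.eye(4);T[:3,:3]=f['rot'];T[:3,3]=f['pos']
        f['c2w']=T@np.array(f['hand_eye'])
    else:
        R=cv2.Rodrigues(np.array(f['rvec'],float))[0]; T=np.eye(4);T[:3,:3]=R;T[:3,3]=np.array(f['tvec']).ravel()
        f['c2w']=np.linalg.inv(T)
    if fn: cv2.imwrite('pics/'+fn+'.png',f['pixels'][:,:,::-1])
    return f
def ray(f,uv):
    uv=np.atleast_2d(np.array(uv,float)); K=np.array(f['intrinsics'])
    d=np.c_[(uv[:,0]-K[0,2])/K[0,0],(uv[:,1]-K[1,2])/K[1,1]]
    x=d.copy()
    for _ in range(20): x=d/(1+f['k1']*(x**2).sum(1))[:,None]
    v=np.c_[x,np.ones(len(x))]@f['c2w'][:3,:3].T
    return f['c2w'][:3,3],v
def onz(f,uv,z):
    o,v=ray(f,uv); return o+v*((z-o[2])/v[:,2])[:,None]
def proj(f,P):
    P=np.atleast_2d(P); W=np.linalg.inv(f['c2w']); c=P@W[:3,:3].T+W[:3,3]
    s=c[:,:2]/c[:,2:]; s=s*(1+f['k1']*(s**2).sum(1))[:,None]; K=np.array(f['intrinsics'])
    return np.c_[s[:,0]*K[0,0]+K[0,2],s[:,1]*K[1,1]+K[1,2]]
def tri(obs):
    A=np.zeros((3,3));b=np.zeros(3)
    for f,uv in obs:
        o,v=ray(f,uv);v=v[0]/np.linalg.norm(v[0]);M=np.eye(3)-np.outer(v,v);A+=M;b+=M@o
    return np.linalg.solve(A,b)
E
python3 - <<'E'
from h import *
s=st(); print(s)
fs={}
N=['cell_d','cell_c','cell_aa','cell_d_mid','cell_c_mid','cell_aa_mid','cradle_d_contact','cradle_c_contact','cradle_aa_contact','block_battery','capacitor','screw_dish']
for c in ['scene','top','wrist']:
    f=grab(c,c+'0'); 
    print(c,f['c2w'].round(3).tolist(),f['k1'],np.array(f['intrinsics']).round(1).tolist())
    for n in N:
        try: r=models.cut_out(c,n)
        except Exception as e: print(n,'ERR',e); continue
        f[n]=r
        print(n,[(round(q['confidence'],2),np.round(q['position'],1).tolist(),int(q['region'].sum())) for q in r])
    fs[c]=f
pickle.dump(fs,open('f0.pkl','wb'))
E
```

```text
{'clock': 0.0, 'joint_positions': array([1.15773188e+00, 3.78051876e-01, 7.96254784e-02, 1.27442443e+00,
       6.51855998e-06, 1.46051900e+00]), 'joint_vel': array([ 0.00263042,  0.00175205, -0.00047166,  0.00016185,  0.00040192,
       -0.00060542]), 'joint_torque': array([-3.52333313e-05, -4.63606560e+01,  2.69872963e+01,  2.06779997e-02,
       -5.44089232e-05,  6.34708179e-07]), 'tcp_pos': array([0.17130888, 0.54856007, 0.40376676]), 'tool_rot': array([[-9.54509030e-01,  2.98180855e-01, -8.30684595e-04],
       [ 2.98181921e-01,  9.54507208e-01, -1.87909226e-03],
       [ 2.32585098e-04, -2.04130566e-03, -9.99997889e-01]]), 'contact_force': array([ 0.38658166, -0.02854548, -0.18162661]), 'torque': array([-0.04417677,  0.02230539, -0.0209343 ]), 'finger_gap': 0.08547320534670491}
scene [[-0.786, 0.33, -0.524, 1.001], [0.618, 0.451, -0.644, 0.577], [0.024, -0.829, -0.558, 0.521], [0.0, 0.0, 0.0, 1.0]] -0.07321383902214433 [[371.5, 0.0, 323.3], [0.0, 371.5, 203.8], [0.0, 0.0, 1.0]]
cell_d ERR it knows: block_battery, capacitor, cell_aa_mid, cell_c_mid, cell_d_mid, cradle_aa_contact
[... 1975 characters left out ...]
0, 0.0, 0.0, 1.0]] -0.0032516499158595545 [[331.8, 0.0, 318.9], [0.0, 331.8, 203.4], [0.0, 0.0, 1.0]]
cell_d ERR it knows: block_battery, capacitor, cell_aa_mid, cell_c_mid, cell_d_mid, cradle_aa_contact, cradle_c_contact, cradle_d_contact, screw_dish
cell_c ERR it knows: block_battery, capacitor, cell_aa_mid, cell_c_mid, cell_d_mid, cradle_aa_contact, cradle_c_contact, cradle_d_contact, screw_dish
cell_aa ERR it knows: block_battery, capacitor, cell_aa_mid, cell_c_mid, cell_d_mid, cradle_aa_contact, cradle_c_contact, cradle_d_contact, screw_dish
cell_d_mid []
cell_c_mid []
cell_aa_mid []
cradle_d_contact []
cradle_c_contact []
cradle_aa_contact []
block_battery []
capacitor []
screw_dish []
```

```bash
python3 - <<'E'
import cv2
a=cv2.imread('pics/top0.png')[120:300,120:520]; cv2.imwrite('pics/top0z.png',cv2.resize(a,None,fx=2,fy=2,interpolation=cv2.INTER_CUBIC))
a=cv2.imread('pics/scene0.png')[110:330,200:520]; cv2.imwrite('pics/scene0z.png',cv2.resize(a,None,fx=2.5,fy=2.5,interpolation=cv2.INTER_CUBIC))
E
```

```text
(no output)
```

View pics/top0z.png

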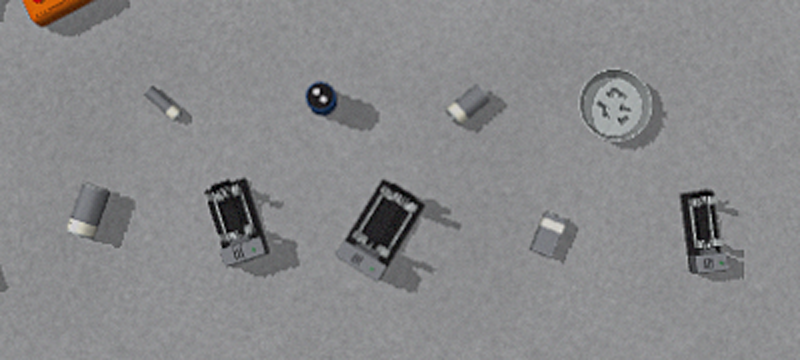

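View pics/scene0z.png

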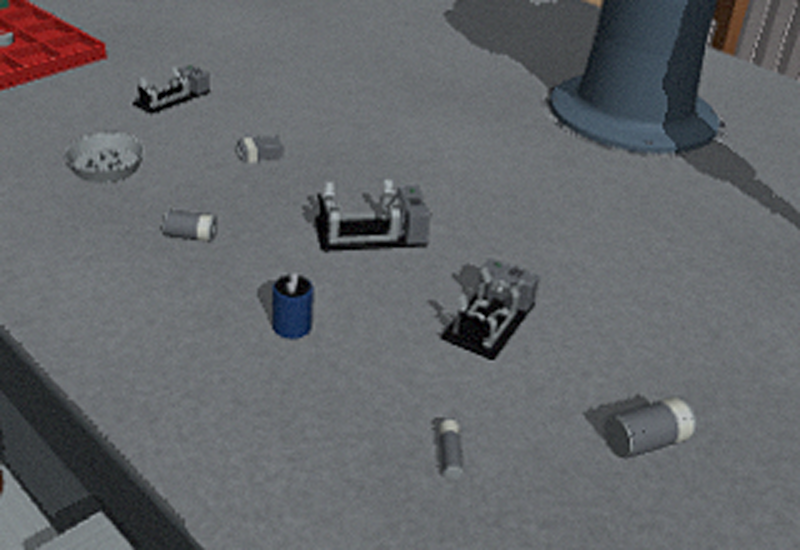

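View pics/wrist0.png

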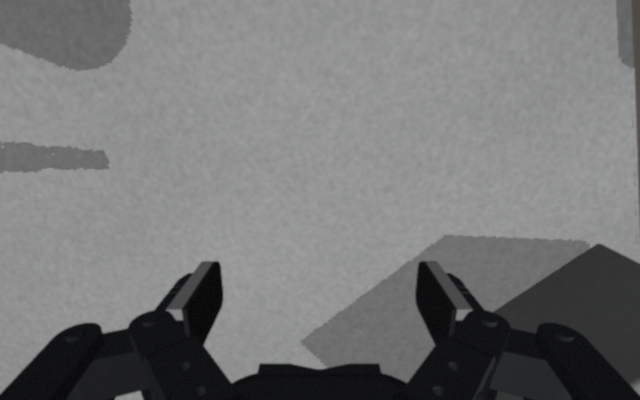

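```bash
python3 - <<'E'
from h import *
fs=pickle.load(open('f0.pkl','rb')); t=fs['top'];s=fs['scene']
H=dict(cell_d_mid=.017,cell_c_mid=.013,cell_aa_mid=.007,cradle_d_contact=.015,cradle_c_contact=.015,cradle_aa_contact=.01,block_battery=.009,capacitor=.025,screw_dish=.01)
for n,h in H.items():
    r=t[n][0]; v,u=np.nonzero(r['region']); P=onz(t,np.c_[u,v],h)[:,:2]; c=P.mean(0); w,V=np.linalg.eigh(np.cov(P.T))
    pt=tri([(t,t[n][0]['position']),(s,s[n][0]['position'])])
    print(n,c.round(3),'axis',V[:,1].round(3),'ang',np.arctan2(V[1,1],V[0,1]).round(3),'len',(np.sqrt(12*w)).round(3),'tri',pt.round(3), 'r',np.hypot(*c).round(3))
E
```

```text
cell_d_mid [0.483 0.354] axis [-0.959  0.282] ang 2.855 len [0.033 0.061] tri [0.481 0.348 0.015] r 0.598
cell_c_mid [ 0.61  -0.092] axis [-0.639  0.769] ang 2.264 len [0.026 0.052] tri [ 0.613 -0.088  0.022] r 0.617
cell_aa_mid [0.609 0.27 ] axis [0.677 0.736] ang 0.828 len [0.012 0.048] tri [0.613 0.27  0.008] r 0.666
cradle_d_contact [0.464 0.009] axis [-0.855  0.519] ang 2.596 len [0.059 0.106] tri [0.459 0.016 0.019] r 0.464
cradle_c_contact [0.472 0.177] axis [-0.953 -0.304] ang -2.833 len [0.054 0.098] tri [0.473 0.184 0.019] r 0.504
cradle_aa_contact [ 0.463 -0.373] axis [-0.99  -0.143] ang -2.998 len [0.044 0.1  ] tri [ 0.452 -0.375  0.013] r 0.594
block_battery [ 0.46  -0.186] axis [-0.932  0.361] ang 2.772 len [0.028 0.05 ] tri [ 0.461 -0.182  0.014] r 0.497
capacitor [0.614 0.079] axis [-0.923 -0.384] ang -2.748 len [0.031 0.037] tri [0.613 0.078 0.013] r 0.619
screw_dish [ 0.613 -0.268] axis [-0.53   0.848] ang 2.13 len [0.077 0.078] tri [ 0.606 -0.264  0.013] r 0.67
```

```bash
cat >> h.py <<'E'
def go(x,y,z,ang):
    s=st(); R=np.array(s['tool_rot']); p=np.array(s['tcp_pos'])
    d=R.T@(np.array([x,y,z])-p)*100
    a=np.arctan2(R[1,0],R[0,0]); yaw=-((ang-a+np.pi)%(2*np.pi)-np.pi)
    print('pos',p.round(4),'ang',a.round(4),'gap',round(s['finger_gap'],4),'F',np.round(s['contact_force'],1),'t',round(s['clock'],2))
    print('slide cm',d.round(2),'yaw',yaw.round(3))
E
python3 - <<'E'
from h import *
go(.483,.354,.30,2.855)
fs=pickle.load(open('f0.pkl','rb'));f=fs['wrist']
Ti=np.array(f['hand_eye']);print(Ti.round(3))
E
```

```text
pos [0.1715 0.5489 0.4047] ang 2.8388 gap 0.0857 F [-0.1 -0.2  0.1] t 1.5
slide cm [-35.55  -9.31  10.47] yaw -0.016
[[-0.001 -0.956 -0.292  0.073]
 [ 1.    -0.001  0.     0.001]
 [-0.001 -0.292  0.956  0.03 ]
 [ 0.     0.     0.     1.   ]]
```

Request:
step_arm --pt "-35.5 -9.3 10.5" --pt "-35.5 -9.3 10.5" --pt "-35.5 -9.3 10.5" --pt "-35.5 -9.3 10.5" --pt "-35.5 -9.3 10.5" --pt "-35.5 -9.3 10.5" --pt "-35.5 -9.3 10.5" --pt "-35.5 -9.3 10.5" --yaw '[-0.016, -0.016, -0.016, -0.016, -0.016, -0.016, -0.016, -0.016]'

```text
clock: 2.5
tcp_pos: [0.4826, 0.354, 0.2995]
tool_rot: [[-0.959, 0.284, -0.001], [0.284, 0.959, 0.0], [0.001, -0.0, -1.0]]
contact_force: [-0.1, -0.1, 1.0]
finger_gap: 0.0854
```

```bash
cat >> h.py <<'E'
def look(names,fn,cam='wrist'):
    f=grab(cam,fn)
    for n in names:
        r=models.cut_out(cam,n); f[n]=r
        print(n,[(round(q['confidence'],2),np.round(q['position'],1).tolist(),int(q['region'].sum())) for q in r])
    pickle.dump(f,open(fn+'.pkl','wb')); return f
E
python3 - <<'E'
from h import *
go(.483,.354,.30,2.855)
look(['cell_d_mid','cell_c_mid','cell_aa_mid','cradle_c_contact','cradle_d_contact'],'w1')
E
```

```text
pos [0.4826 0.354  0.2995] ang 2.8538 gap 0.0854 F [-0.1 -0.1  1. ] t 2.5
slide cm [-0.04  0.01 -0.05] yaw -0.001
cell_d_mid [(0.64, [321.7, 197.0], 3346), (0.63, [111.9, 237.9], 8659)]
cell_c_mid []
cell_aa_mid [(0.7, [274.0, 345.3], 874)]
cradle_c_contact [(0.65, [114.0, 236.0], 8535)]
cradle_d_contact []
```

View pics/w1.png

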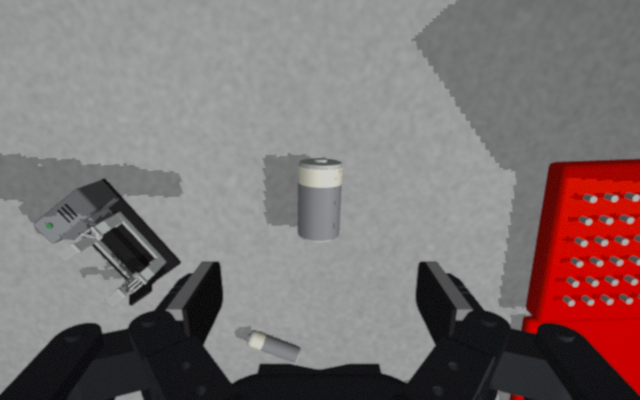

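```bash
cat >> h.py <<'E'
from scipy.optimize import least_squares
DIM=dict(cell_d_mid=(.0168,.060),cell_c_mid=(.0128,.0485),cell_aa_mid=(.0072,.0495))
def cylpts(x,y,z,ang,r,L):
    t=np.linspace(0,2*np.pi,40,endpoint=False); a=np.array([np.cos(ang),np.sin(ang),0]); b=np.array([-a[1],a[0],0])
    c=np.array([x,y,z]); ring=np.outer(np.cos(t),b)*r+np.outer(np.sin(t),[0,0,1])*r
    nub=c+a*(L/2+.002)+ring*.35
    return np.r_[c+ring+a*L/2,c+ring-a*L/2,nub]
def feats(cont_mask=None,poly=None):
    if poly is not None: m=cv2.moments(poly.astype(np.float32))
    else:
        m=cv2.moments(cont_mask.astype(np.uint8),binaryImage=True)
    A=m['m00']; c=np.array([m['m10'],m['m01']])/A
    S=np.array([m['mu20'],m['mu11'],m['mu02']])/A
    return c,S,A
def fitcell(n,views,ang0,xy0,fixz=False):
    r,L=DIM[n]
    ms=[(f,feats(cont_mask=f[n][k]['region'])) for f,k in views]
    def res(p):
        o=[]
        for f,(c,S,A) in ms:
            h=cv2.convexHull(proj(f,cylpts(p[0],p[1],p[2],p[3],r,L)).astype(np.float32))
            c2,S2,A2=feats(poly=h)
            off=np.sqrt(S[0]+S[2]); o+=[*(c2-c),*((S2-S)/off*.5)]
        if fixz: o.append((p[2]-r)*1e5)
        return o
    s=least_squares(res,[*xy0,r,ang0],x_scale=[.01,.01,.01,.1],diff_step=1e-4)
    p=s.x
    for f,(c,S,A) in ms:
        h=cv2.convexHull(proj(f,cylpts(*p,r,L)).astype(np.float32)); print('  area mask/model',A,feats(poly=h)[2])
    print(n,'xyz',p[:3].round(4),'ang',p[3].round(4),'res px',np.round(s.fun,2)); return p
E
python3 - <<'E'
from h import *
w=pickle.load(open('w1.pkl','rb')); fs=pickle.load(open('f0.pkl','rb'))
fitcell('cell_d_mid',[(w,0)],2.855,(.483,.354),True)
fitcell('cell_d_mid',[(w,0),(fs['top'],0),(fs['scene'],0)],2.855,(.483,.354))
fitcell('cell_aa_mid',[(w,0)],-2.31,(.61,.27),True)
fitcell('cell_aa_mid',[(fs['top'],0)],-2.31,(.61,.27),True)
E
```

```text
area mask/model 3346.0 3483.842816878343
cell_d_mid xyz [0.4832 0.3548 0.0168] ang 2.813 res px [ 0.    0.01  0.11 -0.03  0.5  -0.  ]
  area mask/model 3346.0 3544.1083942272235
  area mask/model 358.0 389.0349128773669
  area mask/model 579.0 634.7265388937667
cell_d_mid xyz [0.4826 0.3548 0.0189] ang 2.838 res px [-0.3   0.06  0.14  0.18  0.7  -0.71  0.21  0.15 -0.06  0.13 -0.11  0.45
  0.65 -0.17  0.11]
  area mask/model 874.0 900.4717222070321
cell_aa_mid xyz [0.6131 0.2715 0.0072] ang -2.2918 res px [-0.    0.01  0.4   0.25  0.12 -0.  ]
  area mask/model 99.0 131.32633081101812
cell_aa_mid xyz [0.609  0.2703 0.0072] ang -2.3192 res px [-0.   -0.    0.37  0.29  0.37 -0.  ]
```

```bash
python3 - <<'E'
from h import *
go(.483,.3548,.175,2.83)
E
```

```text
pos [0.4817 0.3552 0.3003] ang 2.8568 gap 0.0856 F [0.9 1.  0.2] t 2.8
slide cm [-1.400e-01 -1.000e-02  1.253e+01] yaw 0.027
```

Request:
step_arm --pt "-0.05 0.05 6" --pt "-0.05 0.05 12" --pt "-0.05 0.05 12.5" --pt "-0.05 0.05 12.5" --pt "-0.05 0.05 12.5" --yaw '[0.025, 0.025, 0.025, 0.025, 0.025]'

```text
clock: 3.42
tcp_pos: [0.4847, 0.3557, 0.1778]
tool_rot: [[-0.952, 0.306, 0.005], [0.307, 0.952, 0.003], [-0.004, 0.004, -1.0]]
contact_force: [-0.1, -0.1, 1.1]
finger_gap: 0.0856
```

Request:
step_arm --pt "0 0 0" --pt "0 0 0" --pt "0 0 0" --pt "0 0 0" --pt "0 0 0" --pt "0 0 0" --yaw '[0, 0, 0, 0, 0, 0]' --claw 2.5 --grip_force 60

```text
clock: 4.18
tcp_pos: [0.4836, 0.3548, 0.1755]
tool_rot: [[-0.952, 0.307, 0.001], [0.307, 0.952, 0.001], [-0.001, 0.001, -1.0]]
contact_force: [-0.6, 0.3, 6.2]
finger_gap: 0.0318
```

Request:
step_arm --pt "0 0 -3" --pt "0 0 -8" --pt "0 0 -12" --pt "0 0 -12" --yaw '[0, 0, 0, 0]'

```text
clock: 4.68
tcp_pos: [0.4845, 0.3553, 0.298]
tool_rot: [[-0.952, 0.307, 0.006], [0.307, 0.952, 0.003], [-0.004, 0.005, -1.0]]
contact_force: [0.8, -0.6, -2.1]
finger_gap: 0.0317
```

```bash
python3 - <<'E'
from h import *
go(.483,.3548,.175,2.83)
look(['cell_d_mid'],'w2')
E
```

```text
pos [0.4845 0.3553 0.298 ] ang 2.8298 gap 0.0317 F [ 0.8 -0.6 -2.1] t 4.67
slide cm [ 0.18 -0.16 12.3 ] yaw -0.0
cell_d_mid [(0.69, [321.7, 277.9], 11653)]
```

View pics/w2.png

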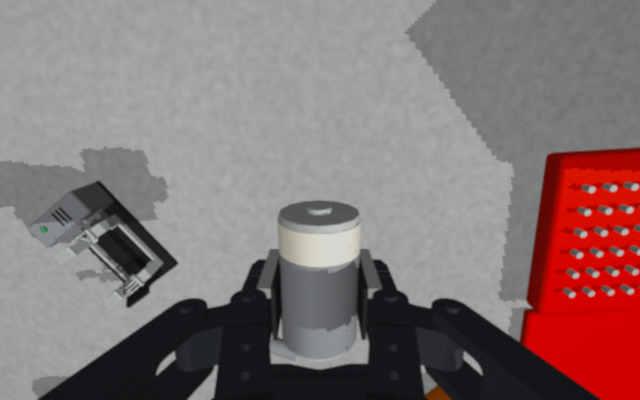

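```bash
python3 - <<'E'
from h import *
go(.56,-.05,.32,2.596)
E
```

```text
pos [0.4829 0.3544 0.2939] ang 2.8298 gap 0.032 F [-1.  -0.2 -1.9] t 4.78
slide cm [-19.74 -36.13  -2.6 ] yaw 0.234
```

Request:
step_arm --pt "-19.7 -36.1 -2.6" --pt "-19.7 -36.1 -2.6" --pt "-19.7 -36.1 -2.6" --pt "-19.7 -36.1 -2.6" --pt "-19.7 -36.1 -2.6" --pt "-19.7 -36.1 -2.6" --pt "-19.7 -36.1 -2.6" --pt "-19.7 -36.1 -2.6" --yaw '[0.234, 0.234, 0.234, 0.234, 0.234, 0.234, 0.234, 0.234]'

```text
clock: 5.78
tcp_pos: [0.5596, -0.0521, 0.3183]
tool_rot: [[-0.852, 0.523, -0.003], [0.523, 0.852, 0.0], [0.003, -0.001, -1.0]]
contact_force: [0.1, 1.1, -2.7]
finger_gap: 0.0318
```

Request:
step_arm --pt "0 0 0" --pt "0 0 0" --yaw '[0, 0]'

```text
clock: 6.02
tcp_pos: [0.5593, -0.0482, 0.3197]
tool_rot: [[-0.856, 0.518, -0.002], [0.518, 0.856, 0.001], [0.002, -0.0, -1.0]]
contact_force: [0.3, 1.5, -1.3]
finger_gap: 0.0319
```

```bash
python3 - <<'E'
from h import *
go(.56,-.05,.32,2.596)
look(['cell_d_mid','cradle_d_contact','cradle_c_contact'],'w3')
E
```

```text
pos [ 0.5593 -0.0482  0.3197] ang 2.5975 gap 0.0319 F [ 0.3  1.5 -1.3] t 6.03
slide cm [-0.15 -0.12 -0.03] yaw 0.001
cell_d_mid [(0.97, [319.8, 277.9], 11842)]
cradle_d_contact [(0.78, [320.5, 62.0], 9293)]
cradle_c_contact []
```

View pics/w3.png

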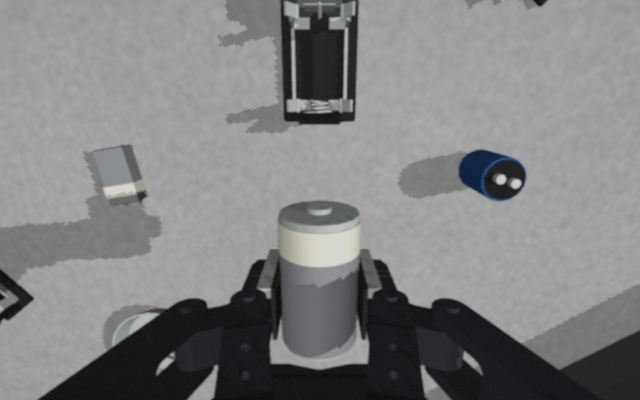

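Request:
step_arm --pt "5 0 0" --pt "5 0 0" --pt "5 0 0" --pt "5 0 0" --yaw '[0, 0, 0, 0]'

```text
clock: 6.72
tcp_pos: [0.5183, -0.0238, 0.3213]
tool_rot: [[-0.855, 0.519, 0.002], [0.519, 0.855, -0.0], [-0.002, 0.001, -1.0]]
contact_force: [0.0, -0.8, -2.1]
finger_gap: 0.0318
```

```bash
python3 - <<'E'
from h import *
go(.56,-.05,.32,2.596)
look(['cradle_d_contact'],'w4')
for n in ['w3','w4']:
    a=cv2.imread('pics/%s.png'%n)[0:200,220:420]; cv2.imwrite('pics/%sz.png'%n,cv2.resize(a,None,fx=3,fy=3,interpolation=cv2.INTER_CUBIC))
E
```

```text
pos [ 0.5183 -0.0238  0.3213] ang 2.5957 gap 0.0318 F [ 0.  -0.8 -2.1] t 6.72
slide cm [-4.93 -0.08  0.14] yaw -0.0
cradle_d_contact [(0.74, [317.3, 105.5], 10596)]
```

View pics/w4z.png

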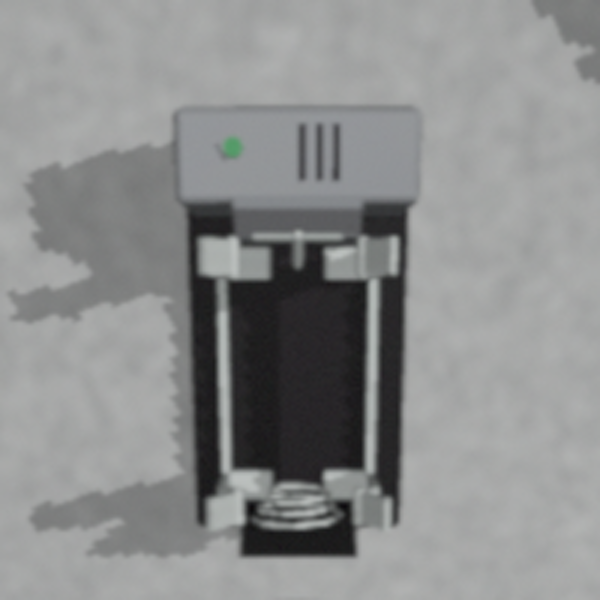

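View pics/w3z.png

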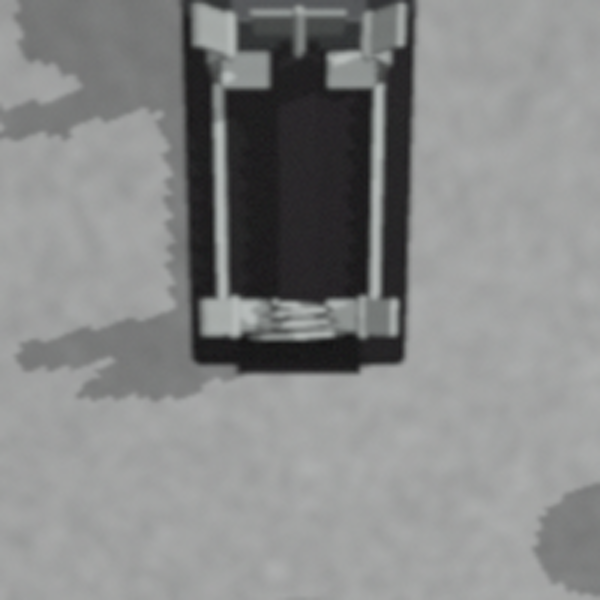

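```bash
cat >> h.py <<'E'
def z2p(p,o=(220,0),k=3): return (np.array(p,float)+.5)/k-.5+np.array(o)
def frame(P,org,ang):
    a=np.array([np.cos(ang),np.sin(ang)]);d=P[:2]-org; return np.array([d@a,d@np.array([-a[1],a[0]]),P[2]])
E
python3 - <<'E'
from h import *
a=pickle.load(open('w3.pkl','rb'));b=pickle.load(open('w4.pkl','rb'))
pr={'plate':((299,12),(297,237)),'cUL':((213,27),(218,257)),'cUR':((385,27),(378,256)),'cLL':((222,317),(225,508)),'cLR':((378,317),(373,508))}
R={}
for n,(p,q) in pr.items():
    R[n]=tri([(a,z2p(p)),(b,z2p(q))]); print(n,R[n].round(4))
C=np.mean([R[k] for k in R if k[0]=='c'],0); print('clip centre',C.round(4), 'ang',np.arctan2(*((R['cUL']+R['cUR']-R['cLL']-R['cLR'])[:2][::-1])))
Hc=onz(b,[z2p(p) for p in [(177,107),(420,107),(417,203),(180,203)]],.0388); print(Hc.round(4))
d=lambda i,j:np.linalg.norm(Hc[i]-Hc[j]).round(4); print(d(0,1),d(2,3),d(0,3),d(1,2))
f=(Hc[0]+Hc[1]-Hc[2]-Hc[3])/2;e=(Hc[1]-Hc[0]+Hc[2]-Hc[3]); print('angs',np.arctan2(f[1],f[0]),np.arctan2(e[1],e[0])+np.pi/2)
print('housing front mid',((Hc[2]+Hc[3])/2).round(4),'back',((Hc[0]+Hc[1])/2).round(4))
# foot sides at bottom of w3: z=.006
F=onz(a,[z2p(p) for p in [(193,360),(406,360)]],.006); print('foot rear',F.round(4),np.linalg.norm(F[0]-F[1]))
W=onz(b,[z2p(p) for p in [(243,555),(356,555)]],.006); print('wall rear',W.round(4),np.linalg.norm(W[0]-W[1]))
W=onz(a,[z2p(p) for p in [(240,372),(358,372)]],.006); print('wall rear',W.round(4),np.linalg.norm(W[0]-W[1]))
E
```

```text
plate [0.4437 0.0238 0.0414]
cUL [0.4382 0.0057 0.0488]
cUR [0.4572 0.0373 0.048 ]
cLL [ 0.4893 -0.0254  0.0415]
cLR [0.5087 0.0066 0.0419]
clip centre [0.4734 0.0061 0.045 ] ang 2.5995035570015395
[[0.4052 0.0148 0.0388]
 [0.4342 0.0624 0.0388]
 [0.4517 0.0518 0.0388]
 [0.4227 0.0042 0.0388]]
0.0557 0.0558 0.0205 0.0205
angs 2.5950923393195984 2.5950295493262807
housing front mid [0.4372 0.028  0.0388] back [0.4197 0.0386 0.0388]
foot rear [[ 0.4937 -0.0406  0.006 ]
 [ 0.5243  0.0098  0.006 ]] 0.05890961454265938
wall rear [[ 0.5085 -0.0344  0.006 ]
 [ 0.5258 -0.006   0.006 ]] 0.03325880959757464
wall rear [[ 0.5032 -0.0312  0.006 ]
 [ 0.5202 -0.0032  0.006 ]] 0.032745051448276816
```

```bash
cat >> h.py <<'E'
def avg(n=10):
    P=[];A=[]
    for i in range(n):
        s=st();P.append(s['tcp_pos']);R=np.array(s['tool_rot']);A.append(np.arctan2(R[1,0],R[0,0])); grab_frame('top')
    P=np.array(P);print('avg',P.mean(0).round(4),'sd',P.std(0).round(4),'ang',np.mean(A).round(4)); return P.mean(0),np.mean(A)
def goav(x,y,z,ang,n=10):
    p,a=avg(n); R=np.array([[np.cos(a),np.sin(a),0],[np.sin(a),-np.cos(a),0],[0,0,-1]])
    print('slide cm',(R.T@(np.array([x,y,z])-p)*100).round(2),'yaw',round(float(-((ang-a+np.pi)%(2*np.pi)-np.pi)),3),'F',np.round(st()['contact_force'],1),'gap',st()['finger_gap'],'t',st()['clock'])
E
python3 - <<'E'
from h import *
goav(.4737,.006,.25,2.596)
E
```

```text
avg [ 0.5176 -0.0237  0.3208] sd [0.0003 0.0001 0.0001] ang 2.5955
slide cm [5.29 0.26 7.08] yaw -0.0 F [-0.5 -0.3 -0.9] gap 0.03171862918821823 t 7.325
```

Request:
step_arm --pt "5.35 0.1 0" --pt "5.35 0.1 3" --pt "5.35 0.1 7" --pt "5.35 0.1 7" --pt "5.35 0.1 7" --yaw '[0, 0, 0, 0, 0]'

```text
clock: 7.95
tcp_pos: [0.4725, 0.005, 0.2517]
tool_rot: [[-0.855, 0.519, 0.001], [0.519, 0.855, -0.0], [-0.001, 0.0, -1.0]]
contact_force: [0.3, 0.1, -1.9]
finger_gap: 0.0321
```

```bash
python3 - <<'E'
from h import *
goav(.4737,.006,.1890,2.596,4)
look(['cradle_d_contact'],'w5'); grab('scene','s5')
a=cv2.imread('pics/s5.png')[110:300,260:460]; cv2.imwrite('pics/s5z.png',cv2.resize(a,None,fx=3,fy=3,interpolation=cv2.INTER_CUBIC))
E
```

```text
avg [0.4729 0.005  0.2521] sd [0.0003 0.     0.0003] ang 2.5957
slide cm [-0.01  0.13  6.31] yaw -0.0 F [ 0.4  0.7 -1.3] gap 0.03172088486235256 t 8.15
cradle_d_contact [(0.56, [315.5, 160.7], 8489)]
```

View pics/w5.png

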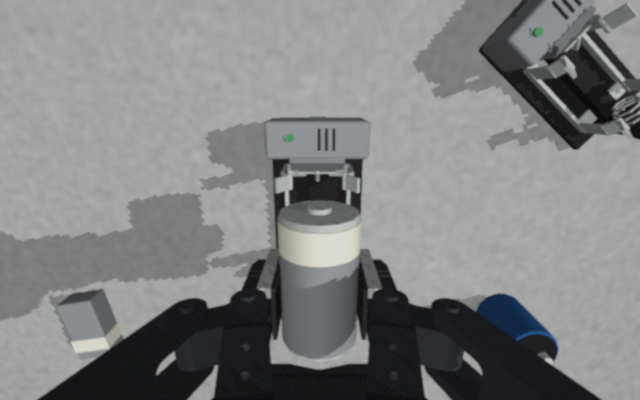

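View pics/s5z.png

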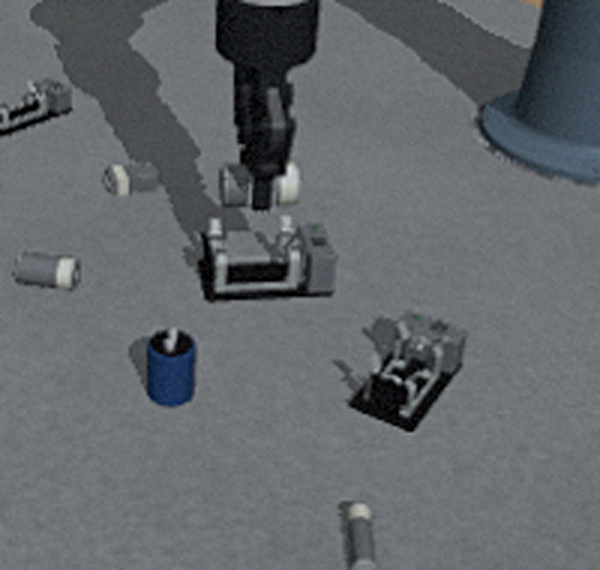

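Request:
step_arm --pt "0.1 -0.1 1.5" --pt "0.1 -0.1 3.5" --pt "0.1 -0.1 4.5" --pt "0.1 -0.1 4.5" --yaw '[0, 0, 0, 0]'

```text
clock: 8.8
tcp_pos: [0.4707, 0.005, 0.2055]
tool_rot: [[-0.855, 0.519, -0.0], [0.519, 0.855, 0.001], [0.001, 0.001, -1.0]]
contact_force: [0.6, 1.8, -2.4]
finger_gap: 0.0319
```

Request:
step_arm --pt "0 0 0.4" --pt "0 0 0.8" --pt "0 0 0.8" --yaw '[0, 0, 0]'

```text
clock: 9.18
tcp_pos: [0.4715, 0.0047, 0.1983]
tool_rot: [[-0.855, 0.519, 0.002], [0.519, 0.855, -0.0], [-0.002, 0.001, -1.0]]
contact_force: [1.9, -0.4, -2.9]
finger_gap: 0.0317
```

Request:
step_arm --pt "0 0 0.2" --pt "0 0 0.4" --pt "0 0 0.4" --yaw '[0, 0, 0]'

```text
clock: 9.55
tcp_pos: [0.4714, 0.0047, 0.194]
tool_rot: [[-0.855, 0.519, 0.002], [0.519, 0.855, -0.0], [-0.002, 0.001, -1.0]]
contact_force: [3.3, -0.3, -1.6]
finger_gap: 0.0316
```

Request:
step_arm --pt "0 0 0.2" --pt "0 0 0.4" --pt "0 0 0.4" --yaw '[0, 0, 0]'

```text
clock: 9.93
tcp_pos: [0.4706, 0.005, 0.1895]
tool_rot: [[-0.855, 0.519, -0.0], [0.519, 0.855, 0.001], [0.0, 0.001, -1.0]]
contact_force: [3.2, 2.3, -0.6]
finger_gap: 0.0319
```

Request:
step_arm --pt "0 0 0.15" --pt "0 0 0.3" --pt "0 0 0.3" --yaw '[0, 0, 0]'

```text
clock: 10.3
tcp_pos: [0.4705, 0.005, 0.1893]
tool_rot: [[-0.855, 0.519, 0.001], [0.519, 0.855, 0.0], [-0.001, 0.001, -1.0]]
contact_force: [-6.5, 3.0, 28.5]
finger_gap: 0.032
```

```bash
python3 - <<'E'
from h import *
go(.4737,.006,.1890,2.596)
grab('wrist','w6'); grab('scene','s6')
a=cv2.imread('pics/s6.png')[130:250,290:420]; cv2.imwrite('pics/s6z.png',cv2.resize(a,None,fx=5,fy=5,interpolation=cv2.INTER_CUBIC))
E
```

```text
pos [0.4705 0.005  0.1893] ang 2.596 gap 0.032 F [-6.5  3.  28.5] t 10.3
slide cm [-0.22  0.25  0.03] yaw 0.0
```

View pics/w6.png

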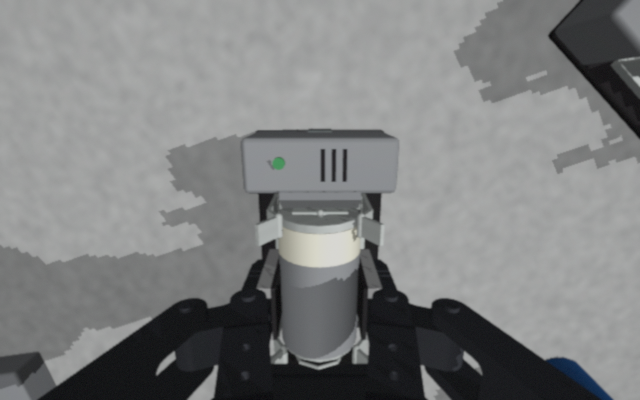

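View pics/s6z.png

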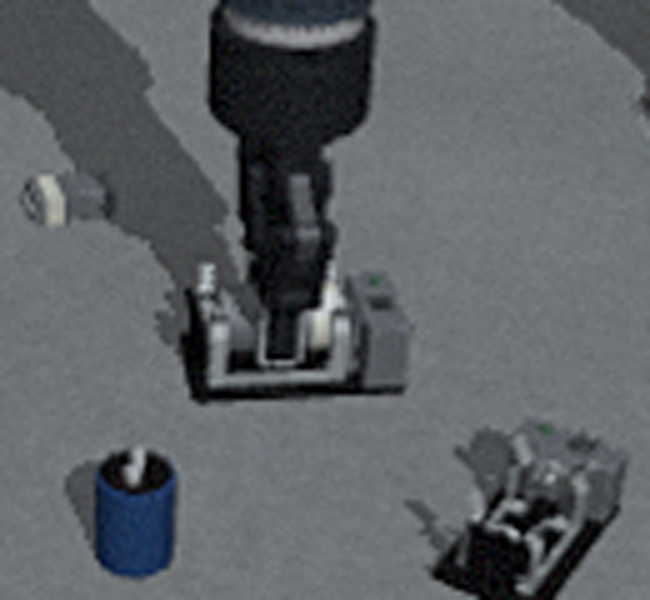

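Request:
step_arm --pt "0 0 -0.25" --pt "0 0 -0.25" --pt "0 0 -0.25" --yaw '[0, 0, 0]'

```text
clock: 10.78
tcp_pos: [0.4706, 0.005, 0.1894]
tool_rot: [[-0.855, 0.519, -0.0], [0.519, 0.855, 0.001], [0.001, 0.001, -1.0]]
contact_force: [0.7, 2.7, 8.7]
finger_gap: 0.0319
```

Request:
step_arm --pt "0 0 0" --pt "0 0 0" --pt "0 0 -0.5" --pt "0 0 -4" --pt "0 0 -9" --pt "0 0 -9" --yaw '[0, 0, 0, 0, 0, 0]' --claw 6.0

```text
clock: 11.52
tcp_pos: [0.4727, 0.0045, 0.283]
tool_rot: [[-0.855, 0.519, 0.008], [0.519, 0.855, -0.001], [-0.007, 0.003, -1.0]]
contact_force: [0.6, -0.6, -0.2]
finger_gap: 0.0595
```

```bash
python3 - <<'E'
from h import *
goav(.56,-.02,.32,2.264,3)
f=look(['cell_d_mid','cradle_d_contact'],'w7')
s=look(['cell_d_mid'],'s7','scene')
a=cv2.imread('pics/s7.png')[130:250,290:420]; cv2.imwrite('pics/s7z.png',cv2.resize(a,None,fx=5,fy=5,interpolation=cv2.INTER_CUBIC))
E
```

```text
avg [0.4717 0.0046 0.2812] sd [0.0008 0.0001 0.0014] ang 2.5957
slide cm [-8.82  2.48 -3.88] yaw 0.332 F [-0.3 -0.3  0.2] gap 0.05982451949161828 t 11.675
cell_d_mid [(0.68, [321.4, 213.6], 4484)]
cradle_d_contact [(0.96, [318.9, 168.6], 7999)]
cell_d_mid [(0.58, [346.8, 194.9], 300)]
```

View pics/w7.png

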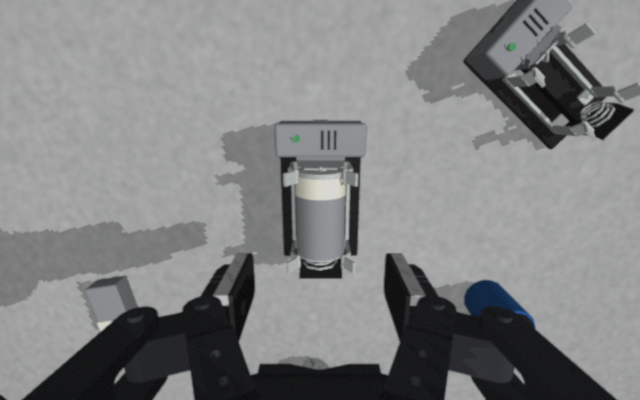

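View pics/s7z.png

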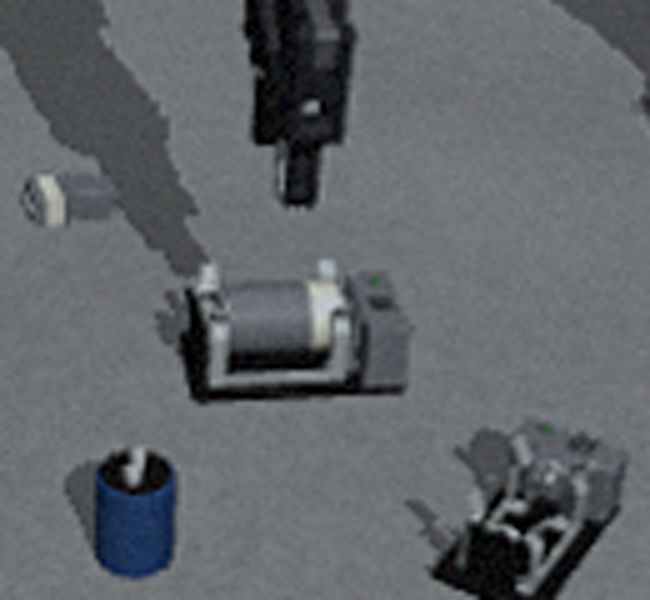

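```bash
python3 - <<'E'
from h import *
go(.61,-.091,.30,2.264)
E
```

```text
pos [0.47   0.0049 0.2781] ang 2.5958 gap 0.0599 F [-0.4  0.1  0.7] t 11.93
slide cm [-16.93  -0.93  -2.23] yaw 0.332
```

Request:
step_arm --pt "-5 -0.3 -2.2" --pt "-11 -0.6 -2.2" --pt "-16.9 -0.9 -2.2" --pt "-16.9 -0.9 -2.2" --pt "-16.9 -0.9 -2.2" --pt "-16.9 -0.9 -2.2" --yaw '[0.1, 0.2, 0.332, 0.332, 0.332, 0.332]' --claw 8.5

```text
clock: 12.68
tcp_pos: [0.6093, -0.0898, 0.301]
tool_rot: [[-0.64, 0.769, -0.001], [0.769, 0.64, 0.001], [0.001, -0.001, -1.0]]
contact_force: [-0.5, 0.4, -0.3]
finger_gap: 0.0848
```

```bash
python3 - <<'E'
from h import *
goav(.61,-.091,.30,2.264,3)
f=look(['cell_c_mid','capacitor','block_battery'],'w8')
fs=pickle.load(open('f0.pkl','rb'))
fitcell('cell_c_mid',[(f,0)],2.264,(.61,-.09),True)
fitcell('cell_c_mid',[(f,0),(fs['top'],0),(fs['scene'],0)],2.264,(.61,-.09))
E
```

```text
avg [ 0.6094 -0.0898  0.3012] sd [0.0001 0.     0.0002] ang 2.2649
slide cm [-0.13 -0.03  0.12] yaw 0.001 F [-0.2 -0.  -0.5] gap 0.08536296483917538 t 12.825
cell_c_mid [(0.68, [319.8, 203.0], 2044)]
capacitor [(0.72, [489.6, 22.1], 3345)]
block_battery [(0.77, [98.1, 165.4], 2866), (0.2, [319.8, 205.6], 2019)]
  area mask/model 2044.0 2027.8734923517331
cell_c_mid xyz [ 0.6128 -0.0913  0.0128] ang 2.2835 res px [ 0.    0.   -0.07  0.01  0.21 -0.  ]
  area mask/model 2044.0 2067.5997028758284
  area mask/model 243.0 235.7445622640662
  area mask/model 231.0 219.95324704586528
cell_c_mid xyz [ 0.612  -0.0908  0.0152] ang 2.2777 res px [-0.41 -0.25 -0.03 -0.02  0.37 -0.58 -0.85 -0.01 -0.06  0.03 -0.7  -0.05
  0.14 -0.01 -0.08]
```

View pics/w8.png

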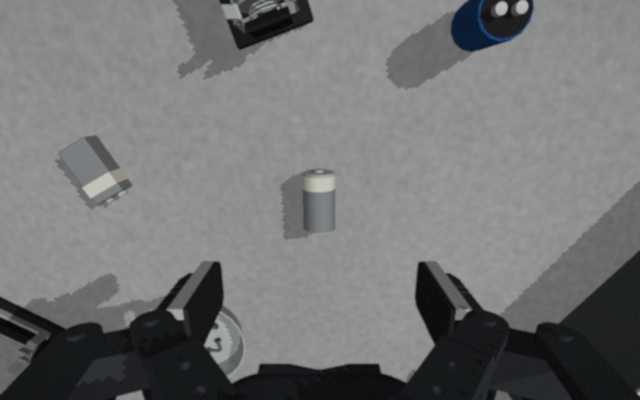

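Request:
step_arm --pt "-0.25 0 5" --pt "-0.25 0 11" --pt "-0.25 0 12.6" --pt "-0.25 0 12.6" --pt "-0.25 0 12.6" --yaw '[-0.015, -0.015, -0.015, -0.015, -0.015]'

```text
clock: 13.65
tcp_pos: [0.6135, -0.0929, 0.1778]
tool_rot: [[-0.65, 0.76, 0.004], [0.76, 0.65, -0.001], [-0.003, 0.003, -1.0]]
contact_force: [0.9, -0.7, 0.5]
finger_gap: 0.085
```

Request:
step_arm --pt "0 0 0" --pt "0 0 0" --pt "0 0 0" --pt "0 0 0" --pt "0 0 0" --pt "0 0 0" --yaw '[0, 0, 0, 0, 0, 0]' --claw 1.8 --grip_force 60

```text
clock: 14.4
tcp_pos: [0.6124, -0.0926, 0.1759]
tool_rot: [[-0.65, 0.76, 0.001], [0.76, 0.65, -0.0], [-0.001, 0.001, -1.0]]
contact_force: [-1.0, 0.7, 5.1]
finger_gap: 0.0235
```

```bash
python3 - <<'E'
from h import *
go(.612,-.091,.1755,2.28)
E
```

```text
pos [ 0.6124 -0.0926  0.1759] ang 2.2788 gap 0.0235 F [-1.   0.7  5.1] t 14.4
slide cm [0.14 0.07 0.04] yaw -0.001
```

Request:
step_arm --pt "0 0 -3" --pt "0 0 -8" --pt "0 0 -13" --pt "0 0 -14.5" --pt "0 0 -14.5" --yaw '[0, 0, 0, 0, 0]'

```text
clock: 15.02
tcp_pos: [0.6123, -0.0926, 0.3205]
tool_rot: [[-0.65, 0.76, 0.001], [0.76, 0.65, -0.0], [-0.001, 0.001, -1.0]]
contact_force: [0.1, 0.0, -1.2]
finger_gap: 0.0234
```

```bash
python3 - <<'E'
from h import *
go(.534,.197,.32,3.45)
E
```

```text
pos [ 0.6123 -0.0926  0.3205] ang 2.2788 gap 0.0234 F [ 0.1  0.  -1.2] t 15.03
slide cm [27.09 12.89  0.03] yaw -1.171
```

Request:
step_arm --pt "4 2 0" --pt "8 4 0" --pt "12 6 0" --pt "16 8 0" --pt "20 10 0" --pt "24 12 0" --pt "27.1 12.9 0" --pt "27.1 12.9 0" --yaw '[-0.17, -0.34, -0.51, -0.68, -0.85, -1.02, -1.171, -1.171]'

```text
clock: 16.02
tcp_pos: [0.5317, 0.1989, 0.3173]
tool_rot: [[-0.952, -0.307, -0.005], [-0.307, 0.952, -0.001], [0.005, 0.001, -1.0]]
contact_force: [-0.1, -0.4, -1.0]
finger_gap: 0.0233
```

Request:
step_arm --pt "0 0 0" --pt "0 0 0" --pt "0 0 0" --yaw '[0, 0, 0]'

```text
clock: 16.4
tcp_pos: [0.5341, 0.1964, 0.32]
tool_rot: [[-0.953, -0.302, -0.0], [-0.302, 0.953, -0.0], [0.0, -0.0, -1.0]]
contact_force: [0.0, 0.3, -1.4]
finger_gap: 0.0233
```

```bash
python3 - <<'E'
from h import *
p,a=avg(3)
look(['cradle_c_contact','cell_c_mid'],'w9')
a=cv2.imread('pics/w9.png')[0:200,220:420]; cv2.imwrite('pics/w9z.png',cv2.resize(a,None,fx=3,fy=3,interpolation=cv2.INTER_CUBIC))
E
```

```text
avg [0.5341 0.1965 0.3201] sd [0.     0.0001 0.0001] ang -2.8349
cradle_c_contact [(0.64, [325.0, 105.0], 8068)]
cell_c_mid [(0.96, [319.3, 275.6], 6643)]
```

View pics/w9.png

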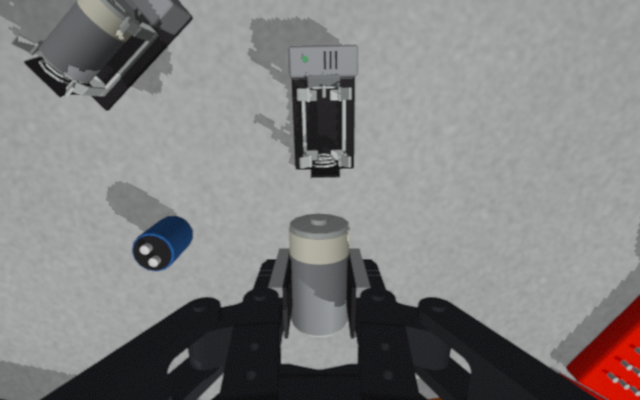

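View pics/w9z.png

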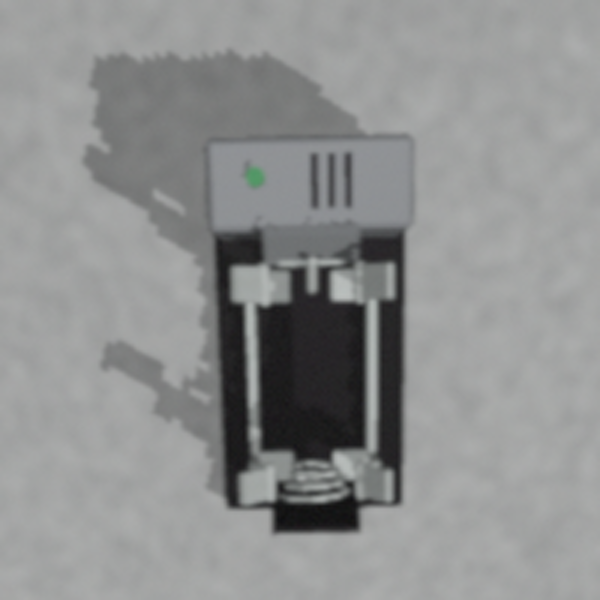

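```bash
cat >> h.py <<'E'
def cradle(f,hous,hh,clips,ch,plate,ph,nubpx,o=(220,0),k=3):
    Hc=onz(f,[z2p(p,o,k) for p in hous],hh); C=onz(f,[z2p(p,o,k) for p in clips],ch); P=onz(f,z2p(plate,o,k),ph)[0]
    e=(Hc[1]-Hc[0]+Hc[2]-Hc[3]); ang=np.arctan2(e[1],e[0])+np.pi/2
    l=(C[0]+C[1]-C[2]-C[3]); ang2=np.arctan2(l[1],l[0])
    print('width',np.linalg.norm(e)/2,'ang housing',round(ang,4),'ang clips',round(ang2,4))
    print('clips centre',C.mean(0).round(4),'plate',P.round(4),'hous front',Hc[2:].mean(0).round(4))
    R=f['rot']
    for nm,q in [('clips',C.mean(0)),('plate',P),('housefront',Hc[2:].mean(0))]:
        print(nm,'in tool cm',(R.T@(q-f['pos'])*100).round(2))
E
python3 - <<'E'
from h import *
f=pickle.load(open('w9.pkl','rb'))
cradle(f,[(207,141),(413,136),(413,228),(210,232)],.0348,[(251,284),(377,280),(257,487),(374,482)],.042,(310,262),.036,None)
E
```

```text
width 0.04849410489676705 ang housing 3.4684 ang clips -2.8227
clips centre [0.4813 0.1845 0.042 ] plate [0.4541 0.1747 0.036 ] hous front [0.4471 0.1728 0.0348]
clips in tool cm [ 5.4   0.43 27.82]
plate in tool cm [ 8.29  0.31 28.42]
housefront in tool cm [ 9.02  0.35 28.54]
```

Request:
step_arm --pt "5.45 0.28 0" --pt "5.45 0.28 3" --pt "5.45 0.28 7.5" --pt "5.45 0.28 7.5" --pt "5.45 0.28 7.5" --yaw '[-0.015, -0.015, -0.015, -0.015, -0.015]'

```text
clock: 17.32
tcp_pos: [0.4815, 0.1835, 0.2464]
tool_rot: [[-0.948, -0.318, 0.001], [-0.318, 0.948, 0.0], [-0.001, -0.0, -1.0]]
contact_force: [0.6, -0.6, 0.2]
finger_gap: 0.0237
```

```bash
python3 - <<'E'
from h import *
p,a=avg(3)
look(['cradle_c_contact','cell_c_mid'],'w10')
a=cv2.imread('pics/w10.png')[80:280,220:420]; cv2.imwrite('pics/w10z.png',cv2.resize(a,None,fx=3,fy=3,interpolation=cv2.INTER_CUBIC))
E
```

```text
avg [0.4819 0.1836 0.2468] sd [0.0003 0.0001 0.0003] ang -2.8184
cradle_c_contact [(0.79, [319.3, 171.4], 7997)]
cell_c_mid [(0.59, [318.8, 274.8], 6558)]
```

View pics/w10z.png

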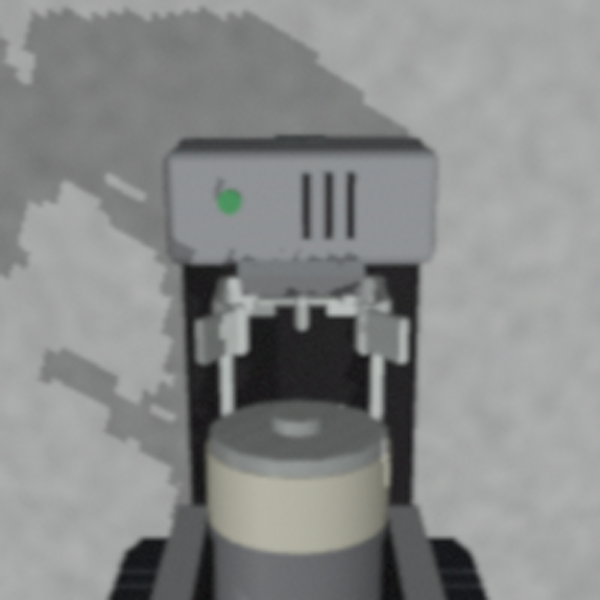

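Request:
step_arm --pt "0.1 0.04 1.5" --pt "0.1 0.04 3.5" --pt "0.1 0.04 4.4" --pt "0.1 0.04 4.4" --pt "0.1 0.04 4.8" --pt "0.1 0.04 4.8" --yaw '[0, 0, 0, 0, 0, 0]'

```text
clock: 18.38
tcp_pos: [0.4798, 0.1835, 0.197]
tool_rot: [[-0.948, -0.318, -0.0], [-0.318, 0.948, 0.0], [0.0, 0.0, -1.0]]
contact_force: [1.2, 0.5, -3.6]
finger_gap: 0.0236
```

Request:
step_arm --pt "0 0 0.2" --pt "0 0 0.4" --pt "0 0 0.4" --yaw '[0, 0, 0]'

```text
clock: 18.75
tcp_pos: [0.4801, 0.1836, 0.1931]
tool_rot: [[-0.948, -0.318, 0.0], [-0.318, 0.948, 0.001], [-0.001, 0.0, -1.0]]
contact_force: [-0.4, 0.9, -1.2]
finger_gap: 0.0236
```

Request:
step_arm --pt "0 0 0.2" --pt "0 0 0.4" --pt "0 0 0.5" --yaw '[0, 0, 0]'

```text
clock: 19.12
tcp_pos: [0.4801, 0.1835, 0.1897]
tool_rot: [[-0.948, -0.318, 0.001], [-0.318, 0.948, 0.0], [-0.001, 0.0, -1.0]]
contact_force: [-6.7, 0.1, 21.5]
finger_gap: 0.0236
```

Request:
step_arm --pt "0 0 -0.1" --pt "0 0 -0.1" --yaw '[0, 0]'

```text
clock: 19.38
tcp_pos: [0.4801, 0.1835, 0.1898]
tool_rot: [[-0.948, -0.318, 0.001], [-0.318, 0.948, 0.0], [-0.001, 0.0, -1.0]]
contact_force: [-3.1, 0.5, 7.0]
finger_gap: 0.0238
```

Request:
step_arm --pt "0 0 0" --pt "0 0 0" --pt "0 0 -0.5" --pt "0 0 -4" --pt "0 0 -9" --pt "0 0 -9" --yaw '[0, 0, 0, 0, 0, 0]' --claw 5.5

```text
clock: 20.12
tcp_pos: [0.4821, 0.1839, 0.2834]
tool_rot: [[-0.948, -0.318, 0.008], [-0.318, 0.948, 0.002], [-0.009, -0.001, -1.0]]
contact_force: [-0.1, 0.5, 0.4]
finger_gap: 0.055
```

```bash
python3 - <<'E'
from h import *
f=look(['cell_c_mid','cradle_c_contact'],'w11')
s=look(['cell_c_mid'],'s11','scene')
a=cv2.imread('pics/s11.png')[160:280,330:460]; a=cv2.resize(a,None,fx=4,fy=4,interpolation=cv2.INTER_CUBIC)[:400]
b=cv2.resize(cv2.imread('pics/w11.png')[80:280,255:385],None,fx=2,fy=2,interpolation=cv2.INTER_CUBIC)
cv2.imwrite('pics/sw11.png',np.hstack([a[:400],b]))
go(.61,.27,.30,-2.314)
E
```

```text
cell_c_mid [(0.88, [320.1, 206.4], 2594)]
cradle_c_contact [(0.91, [319.9, 166.6], 6472)]
cell_c_mid [(0.49, [394.0, 228.0], 182)]
pos [0.4791 0.1832 0.2778] ang -2.8184 gap 0.055 F [-0.4 -0.3  0.3] t 20.38
slide cm [-15.16   4.07  -2.26] yaw -0.504
```

View pics/sw11.png

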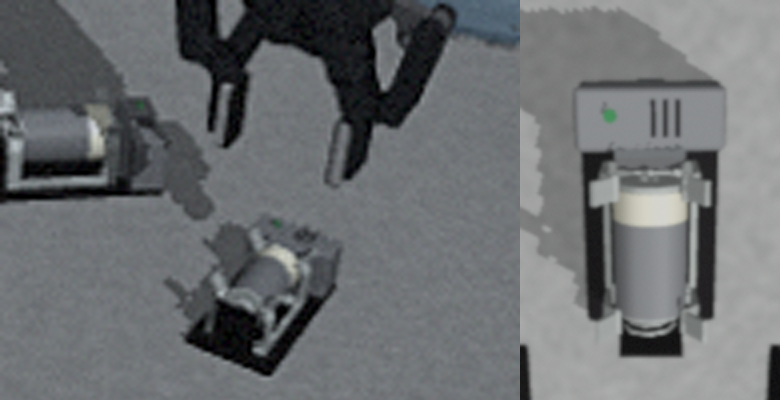

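Request:
step_arm --pt "-5 1.4 -2.2" --pt "-10 2.7 -2.2" --pt "-15.3 4.1 -2.2" --pt "-15.3 4.1 -2.2" --pt "-15.3 4.1 -2.2" --pt "-15.3 4.1 -2.2" --yaw '[-0.17, -0.34, -0.518, -0.518, -0.518, -0.518]' --claw 8.5

```text
clock: 21.12
tcp_pos: [0.6108, 0.2702, 0.301]
tool_rot: [[-0.667, -0.745, -0.002], [-0.745, 0.667, -0.001], [0.002, 0.001, -1.0]]
contact_force: [0.8, 0.1, 0.1]
finger_gap: 0.085
```

```bash
python3 - <<'E'
from h import *
avg(3)
f=look(['cell_aa_mid'],'w12')
fs=pickle.load(open('f0.pkl','rb'))
p=fitcell('cell_aa_mid',[(f,0)],-2.30,(.61,.27),True)
fitcell('cell_aa_mid',[(f,0),(fs['scene'],0)],-2.30,(.61,.27))
print(p)
goav(*p[:2],.1755,p[3],2)
E
```

```text
avg [0.6109 0.2702 0.3014] sd [0.0001 0.     0.0003] ang -2.3012
cell_aa_mid [(0.79, [320.3, 195.6], 1098)]
  area mask/model 1098.0 1076.8078754737508
cell_aa_mid xyz [0.6131 0.2719 0.0072] ang -2.2805 res px [ 0.    0.01 -0.05  0.02  0.33 -0.  ]
  area mask/model 1098.0 1097.8123087636195
  area mask/model 183.0 188.05548515543342
cell_aa_mid xyz [0.6126 0.2715 0.0097] ang -2.2791 res px [ 0.19  0.01 -0.03  0.03  0.5  -0.43  0.02  0.02  0.07  0.21]
[ 0.61314234  0.27192387  0.0072     -2.28053275]
avg [0.6116 0.2706 0.3018] sd [0.0001 0.0001 0.    ] ang -2.3008
slide cm [-0.2  -0.03 12.63] yaw -0.02 F [-0.4  0.1 -0.3] gap 0.08538363678879375 t 21.475
```

View pics/w12.png

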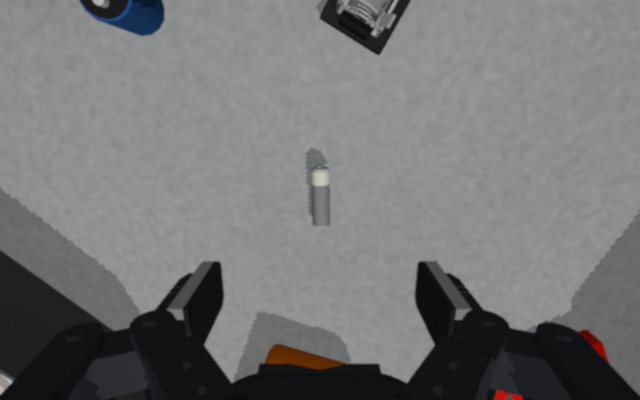

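Request:
step_arm --pt "-0.2 -0.05 5" --pt "-0.2 -0.05 11" --pt "-0.2 -0.05 12.65" --pt "-0.2 -0.05 12.65" --pt "-0.2 -0.05 12.65" --yaw '[-0.02, -0.02, -0.02, -0.02, -0.02]'

```text
clock: 22.1
tcp_pos: [0.6151, 0.2726, 0.1776]
tool_rot: [[-0.652, -0.759, 0.004], [-0.759, 0.652, 0.002], [-0.004, -0.002, -1.0]]
contact_force: [0.1, 1.2, 0.6]
finger_gap: 0.0849
```

Request:
step_arm --pt "0 0 0" --pt "0 0 0" --pt "0 0 0" --pt "0 0 0" --pt "0 0 0" --pt "0 0 0" --pt "0 0 0" --yaw '[0, 0, 0, 0, 0, 0, 0]' --claw 0.8 --grip_force 60

```text
clock: 22.98
tcp_pos: [0.6138, 0.2721, 0.1751]
tool_rot: [[-0.651, -0.759, 0.0], [-0.759, 0.651, 0.0], [-0.0, -0.0, -1.0]]
contact_force: [-0.5, -0.6, 4.6]
finger_gap: 0.012
```

Request:
step_arm --pt "0 0 -3" --pt "0 0 -8" --pt "0 0 -13" --pt "0 0 -14.5" --pt "0 0 -14.5" --yaw '[0, 0, 0, 0, 0]'

```text
clock: 23.6
tcp_pos: [0.6141, 0.2722, 0.3202]
tool_rot: [[-0.651, -0.759, 0.002], [-0.759, 0.652, 0.001], [-0.002, -0.001, -1.0]]
contact_force: [-0.3, 0.1, 0.3]
finger_gap: 0.0116
```

```bash
python3 - <<'E'
from h import *
go(.527,-.364,.32,-2.998)
E
```

```text
pos [0.6141 0.2722 0.3202] ang -2.2804 gap 0.0116 F [-0.3  0.1  0.3] t 23.6
slide cm [ 5.393e+01 -3.484e+01 -3.000e-02] yaw 0.718
```

Request:
step_arm --pt "4.9 -3.2 0" --pt "9.8 -6.3 0" --pt "14.7 -9.5 0" --pt "19.6 -12.7 0" --pt "24.5 -15.8 0" --pt "29.4 -19 0" --pt "34.3 -22.2 0" --pt "39.2 -25.3 0" --yaw '[0.08, 0.16, 0.24, 0.32, 0.4, 0.48, 0.56, 0.64]'

```text
clock: 24.6
tcp_pos: [0.5488, -0.1916, 0.3167]
tool_rot: [[-0.976, -0.217, -0.004], [-0.217, 0.976, 0.002], [0.004, 0.003, -1.0]]
contact_force: [0.6, -0.6, -0.3]
finger_gap: 0.0115
```

```bash
python3 - <<'E'
from h import *
avg(3);go(.527,-.364,.32,-2.998)
E
```

```text
avg [ 0.5485 -0.1949  0.3168] sd [0.0003 0.0026 0.    ] ang -2.9278
pos [ 0.5488 -0.1926  0.3168] ang -2.9252 gap 0.0119 F [0.3 0.4 0.1] t 24.75
slide cm [  5.82 -16.27  -0.34] yaw 0.073
```

Request:
step_arm --pt "1.9 -5.4 -0.2" --pt "3.8 -10.8 -0.2" --pt "5.8 -16.2 -0.2" --pt "5.8 -16.2 -0.2" --pt "5.8 -16.2 -0.2" --pt "5.8 -16.2 -0.2" --yaw '[0.03, 0.06, 0.074, 0.074, 0.074, 0.074]'

```text
clock: 25.5
tcp_pos: [0.5295, -0.359, 0.3209]
tool_rot: [[-0.989, -0.149, -0.001], [-0.149, 0.989, 0.002], [0.001, 0.002, -1.0]]
contact_force: [0.5, 0.2, 0.5]
finger_gap: 0.0118
```

```bash
python3 - <<'E'
from h import *
p,a=avg(3)
look(['cradle_aa_contact','cell_aa_mid'],'w13')
a=cv2.imread('pics/w13.png')[0:200,220:420]; cv2.imwrite('pics/w13z.png',cv2.resize(a,None,fx=3,fy=3,interpolation=cv2.INTER_CUBIC))
E
```

```text
avg [ 0.5296 -0.3591  0.3212] sd [0.     0.0001 0.0002] ang -2.992
cradle_aa_contact [(0.87, [315.8, 103.5], 6350)]
cell_aa_mid [(0.75, [320.4, 262.3], 3175)]
```

View pics/w13.png

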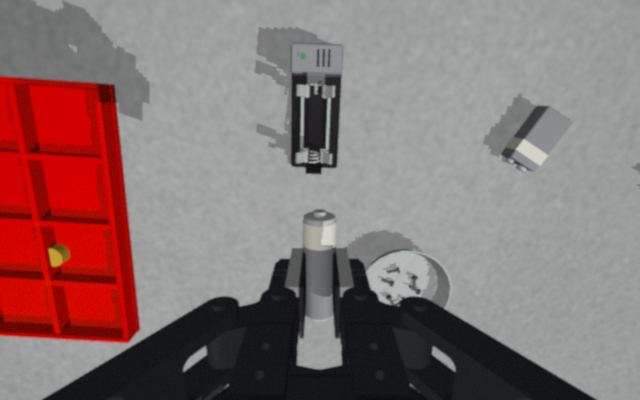

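View pics/w13z.png

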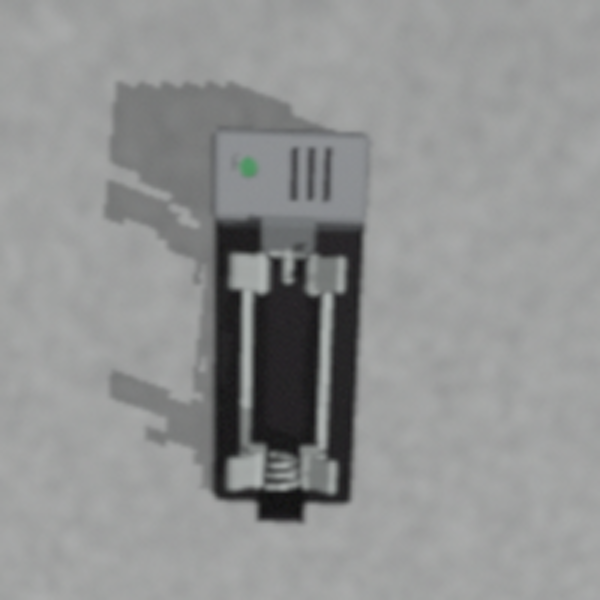

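```bash
python3 - <<'E'
from h import *
f=pickle.load(open('w13.pkl','rb'))
cradle(f,[(218,129),(368,133),(363,221),(215,217)],.0292,[(249,273),(326,274),(245,473),(319,474)],.034,(289,252),.028,None)
E
```

```text
width 0.036220104195864224 ang housing 3.2652 ang clips -3.0253
clips centre [ 0.4747 -0.3705  0.034 ] plate [ 0.445  -0.3738  0.028 ] hous front [ 0.4375 -0.3749  0.0292]
clips in tool cm [ 5.58 -0.28 28.76]
plate in tool cm [ 8.57 -0.17 29.37]
housefront in tool cm [ 9.33 -0.16 29.25]
```

Request:
step_arm --pt "5.6 -0.4 0" --pt "5.6 -0.4 3" --pt "5.6 -0.4 8" --pt "5.6 -0.4 8" --pt "5.6 -0.4 8" --yaw '[0.028, 0.028, 0.028, 0.028, 0.028]'

```text
clock: 26.42
tcp_pos: [0.4748, -0.3734, 0.2431]
tool_rot: [[-0.993, -0.119, 0.001], [-0.119, 0.993, -0.001], [-0.001, -0.001, -1.0]]
contact_force: [0.4, -0.9, -0.3]
finger_gap: 0.0119
```

```bash
python3 - <<'E'
from h import *
p,a=avg(3)
look(['cradle_aa_contact','cell_aa_mid'],'w14')
a=cv2.imread('pics/w14.png')[80:280,220:420]; cv2.imwrite('pics/w14z.png',cv2.resize(a,None,fx=3,fy=3,interpolation=cv2.INTER_CUBIC))
E
```

```text
avg [ 0.4752 -0.3737  0.2437] sd [0.0002 0.0002 0.0004] ang -3.0221
cradle_aa_contact []
cell_aa_mid [(0.72, [320.7, 261.9], 3126)]
```

View pics/w14z.png

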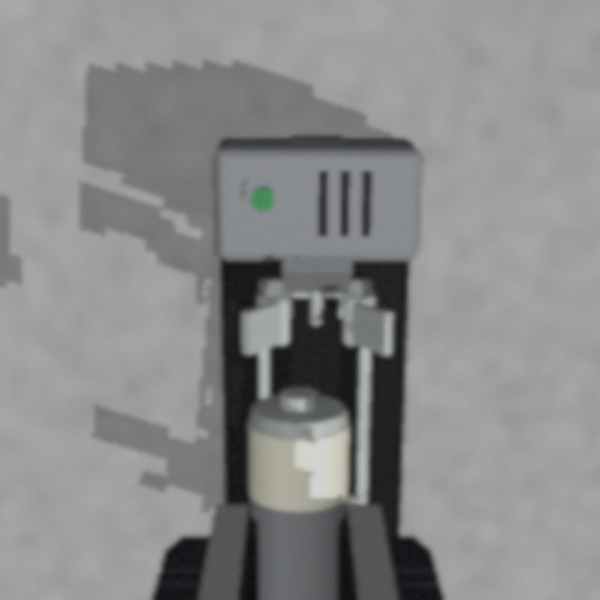

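Request:
step_arm --pt "0.05 0.33 0" --pt "0.05 0.33 0.5" --pt "0.05 0.33 0.5" --yaw '[0, 0, 0]'

```text
clock: 27.1
tcp_pos: [0.4732, -0.3696, 0.236]
tool_rot: [[-0.993, -0.119, -0.001], [-0.119, 0.993, 0.001], [0.001, 0.001, -1.0]]
contact_force: [1.1, -0.7, 0.4]
finger_gap: 0.012
```

```bash
python3 - <<'E'
from h import *
p,a=avg(3)
look(['cradle_aa_contact','cell_aa_mid'],'w15')
a=cv2.imread('pics/w15.png')[80:280,220:420]; cv2.imwrite('pics/w15z.png',cv2.resize(a,None,fx=3,fy=3,interpolation=cv2.INTER_CUBIC))
E
```

```text
avg [ 0.4733 -0.3697  0.2362] sd [0.0001 0.0001 0.0002] ang -3.0224
cradle_aa_contact [(0.75, [313.2, 175.9], 6522)]
cell_aa_mid [(0.67, [322.0, 260.5], 3062)]
```

View pics/w15z.png

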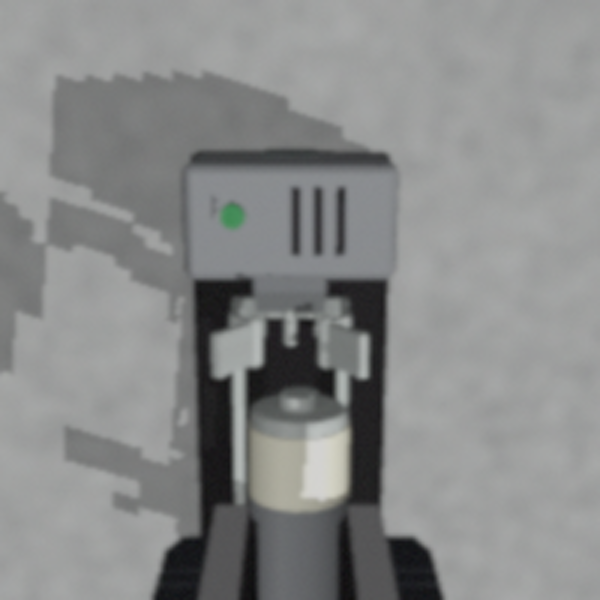

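Request:
step_arm --pt "-0.05 -0.15 0" --pt "-0.05 -0.15 1.5" --pt "-0.05 -0.15 2.2" --pt "-0.05 -0.15 2.2" --yaw '[0, 0, 0, 0]'

```text
clock: 27.9
tcp_pos: [0.4736, -0.3708, 0.2132]
tool_rot: [[-0.993, -0.119, -0.002], [-0.119, 0.993, 0.002], [0.002, 0.002, -1.0]]
contact_force: [0.1, -0.1, 0.8]
finger_gap: 0.0118
```

```bash
python3 - <<'E'
from h import *
p,a=avg(3)
look(['cradle_aa_contact'],'w16')
a=cv2.imread('pics/w16.png')[80:280,220:420]; cv2.imwrite('pics/w16z.png',cv2.resize(a,None,fx=3,fy=3,interpolation=cv2.INTER_CUBIC))
E
```

```text
avg [ 0.4738 -0.371   0.2138] sd [0.0002 0.0002 0.0005] ang -3.0224
cradle_aa_contact [(0.84, [319.5, 179.6], 7486)]
```

View pics/w16z.png

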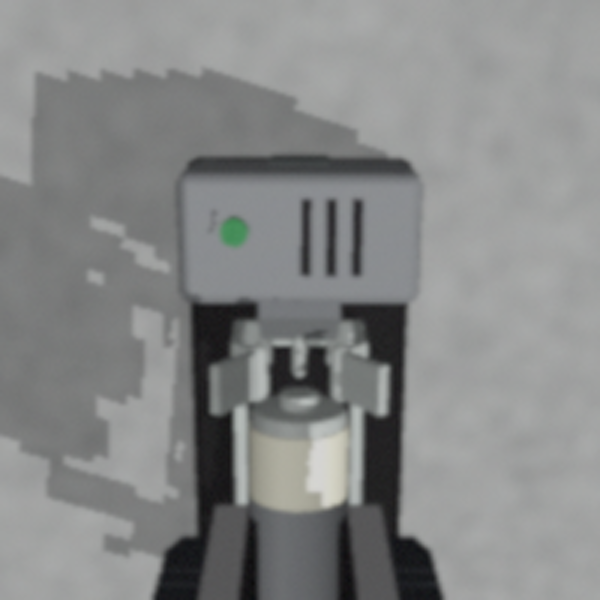

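Request:
step_arm --pt "0 0 1" --pt "0 0 1.6" --pt "0 0 1.8" --pt "0 0 2.0" --pt "0 0 2.0" --yaw '[0, 0, 0, 0, 0]'

```text
clock: 28.78
tcp_pos: [0.4743, -0.3714, 0.1949]
tool_rot: [[-0.993, -0.119, 0.0], [-0.119, 0.993, -0.0], [-0.0, -0.0, -1.0]]
contact_force: [0.5, 0.2, 3.1]
finger_gap: 0.0117
```

Request:
step_arm --pt "0 0 0.15" --pt "0 0 0.3" --pt "0 0 0.4" --pt "0 0 0.5" --yaw '[0, 0, 0, 0]'

```text
clock: 29.28
tcp_pos: [0.4741, -0.3713, 0.1891]
tool_rot: [[-0.993, -0.119, -0.0], [-0.119, 0.993, 0.0], [0.0, 0.0, -1.0]]
contact_force: [0.6, -1.0, 0.1]
finger_gap: 0.012
```

Snap seems passed; confirm by pressing to a hard stop.

Request:
step_arm --pt "0 0 0.1" --pt "0 0 0.2" --pt "0 0 0.2" --yaw '[0, 0, 0]'

```text
clock: 29.65
tcp_pos: [0.4741, -0.3712, 0.189]
tool_rot: [[-0.993, -0.119, 0.0], [-0.119, 0.993, -0.0], [-0.0, -0.0, -1.0]]
contact_force: [-3.0, 2.3, 9.7]
finger_gap: 0.0118
```

Request:
step_arm --pt "0 0 -0.05" --pt "0 0 -0.05" --pt "0 0 -0.05" --pt "0 0 -0.5" --pt "0 0 -4" --pt "0 0 -9" --pt "0 0 -9" --yaw '[0, 0, 0, 0, 0, 0, 0]' --claw 4.0

```text
clock: 30.52
tcp_pos: [0.4758, -0.3729, 0.2826]
tool_rot: [[-0.993, -0.119, 0.007], [-0.119, 0.993, -0.006], [-0.006, -0.007, -1.0]]
contact_force: [-0.0, -0.7, 0.3]
finger_gap: 0.0398
```

```bash
python3 - <<'E'
from h import *
p,a=avg(3)
w=look(['cell_aa_mid','cradle_aa_contact'],'w17')
t=look(['cell_aa_mid','cell_c_mid','cell_d_mid','block_battery','capacitor','screw_dish'],'t17','top')
s=look(['cell_aa_mid','cell_c_mid','cell_d_mid','block_battery','capacitor','screw_dish'],'s17','scene')
b=cv2.resize(cv2.imread('pics/w17.png')[80:280,220:420],None,fx=3,fy=3,interpolation=cv2.INTER_CUBIC)
cv2.imwrite('pics/w17z.png',b)
a=cv2.imread('pics/s17.png')[110:330,200:520]; cv2.imwrite('pics/s17z.png',cv2.resize(a,None,fx=2.5,fy=2.5,interpolation=cv2.INTER_CUBIC))
E
```

```text
avg [ 0.4751 -0.3722  0.2804] sd [0.0006 0.0005 0.0018] ang -3.0224
cell_aa_mid [(0.94, [318.1, 211.8], 1386)]
cradle_aa_contact [(0.68, [318.2, 173.6], 5761)]
cell_aa_mid [(0.43, [470.7, 242.1], 566)]
cell_c_mid [(0.7, [233.9, 225.6], 228)]
cell_d_mid [(0.75, [313.1, 229.5], 388)]
block_battery [(0.82, [391.9, 233.4], 256)]
capacitor [(0.69, [281.0, 166.9], 228)]
screw_dish [(0.72, [425.4, 174.4], 1045)]
cell_aa_mid [(0.54, [267.8, 142.1], 40), (0.26, [267.3, 146.7], 260)]
cell_c_mid [(0.72, [395.9, 229.3], 161)]
cell_d_mid [(0.8, [344.2, 191.6], 298)]
block_battery [(0.57, [302.5, 168.7], 134)]
capacitor [(0.71, [314.7, 230.8], 350)]
screw_dish [(0.38, [395.4, 237.4], 728)]
```

View pics/w17z.png

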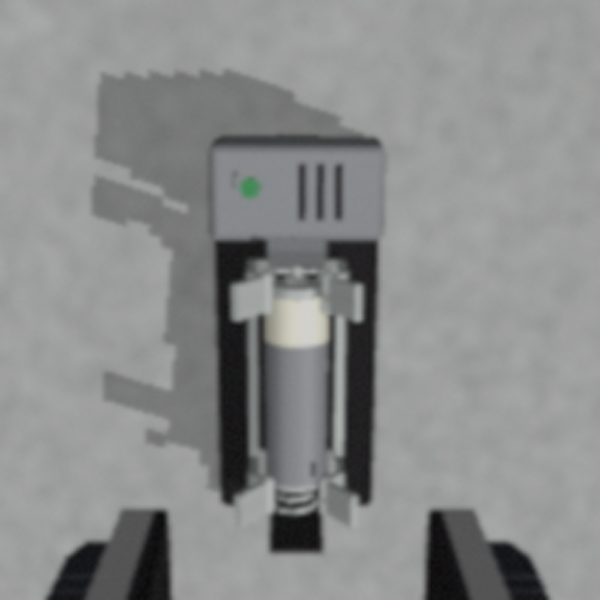

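View pics/s17z.png

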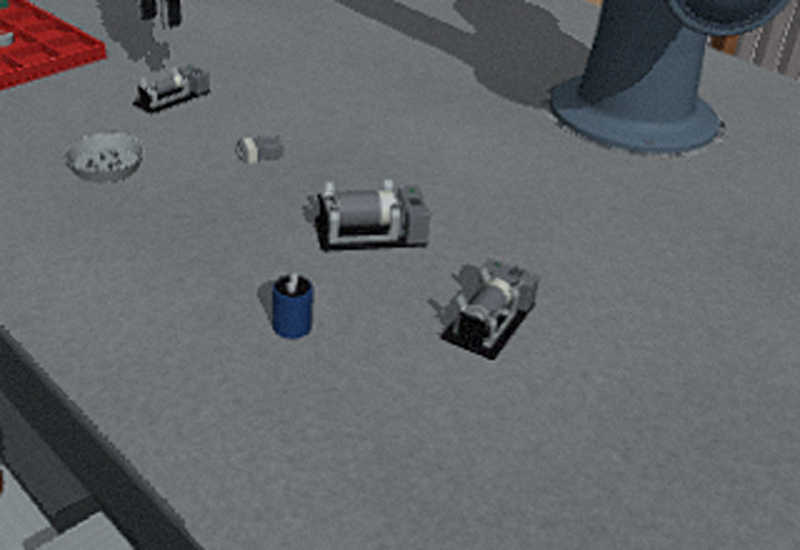

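```bash
python3 - <<'E'
from h import *
w7,w11,w17,t,s=[pickle.load(open(n+'.pkl','rb')) for n in ['w7','w11','w17','t17','s17']]
for n,w,h in [('cell_d_mid',w7,.0308),('cell_c_mid',w11,.0268),('cell_aa_mid',w17,.0212)]:
    ob=[(w,w[n][0]['position']),(s,s[n][0]['position'])]
    if n!='cell_aa_mid': ob.append((t,t[n][0]['position']))
    print(n,tri(ob).round(4),'expect z',h)
E
```

```text
cell_d_mid [0.4719 0.0055 0.0354] expect z 0.0308
cell_c_mid [0.4804 0.185  0.0349] expect z 0.0268
cell_aa_mid [ 0.4694 -0.3684  0.0303] expect z 0.0212
```

Request:
step_arm --pt "0.05 0.1 0" --pt "0.05 0.1 0" --pt "0.05 0.1 0" --pt "0.05 0.1 2" --pt "0.05 0.1 5" --pt "0.05 0.1 6.5" --pt "0.05 0.1 6.7" --pt "0.05 0.1 6.7" --yaw '[0, 0, 0, 0, 0, 0, 0, 0]' --claw 0

```text
clock: 32.52
tcp_pos: [0.4738, -0.3707, 0.2113]
tool_rot: [[-0.993, -0.119, 0.001], [-0.119, 0.993, -0.001], [-0.001, -0.001, -1.0]]
contact_force: [0.0, -0.4, -0.9]
finger_gap: -0.0002
```

```bash
python3 - <<'E'
from h import *
p,a=avg(2); print(st()['contact_force'],st()['finger_gap'])
E
```

```text
avg [ 0.4739 -0.3707  0.2115] sd [0.0001 0.0001 0.0002] ang -3.0224
[0.22300323 0.01883268 0.08603536] -0.00010208895950252782
```

Expected touch at about 0.2014 if seated (about 0.205 if not).

Request:
step_arm --pt "0 0 0.3" --pt "0 0 0.6" --pt "0 0 0.75" --pt "0 0 0.75" --yaw '[0, 0, 0, 0]'

```text
clock: 33.12
tcp_pos: [0.4734, -0.3703, 0.2029]
tool_rot: [[-0.993, -0.119, -0.0], [-0.119, 0.993, 0.0], [0.0, 0.0, -1.0]]
contact_force: [0.3, 0.2, 0.4]
finger_gap: 0.0
```

Request:
step_arm --pt "0 0 0.15" --pt "0 0 0.3" --pt "0 0 0.3" --yaw '[0, 0, 0]'

```text
clock: 33.5
tcp_pos: [0.4737, -0.3707, 0.2016]
tool_rot: [[-0.993, -0.119, 0.001], [-0.119, 0.993, -0.001], [-0.001, -0.002, -1.0]]
contact_force: [-2.5, 1.6, 9.0]
finger_gap: -0.0002
```

Request:
step_arm --pt "0 0 -1" --pt "0 0 -5" --pt "0 0 -11" --pt "0 0 -13" --pt "0 0 -13" --pt "0 0 -13" --yaw '[0, 0, 0, 0, 0, 0]'

```text
clock: 34.25
tcp_pos: [0.4732, -0.37, 0.3288]
tool_rot: [[-0.993, -0.119, -0.001], [-0.119, 0.993, 0.002], [0.001, 0.002, -1.0]]
contact_force: [0.5, 0.4, -0.6]
finger_gap: -0.0001
```

```bash
python3 - <<'E'
from h import *
grab('wrist','w18'); grab('top','t18')
a=cv2.imread('pics/t18.png')[120:300,120:520]; cv2.imwrite('pics/t18z.png',cv2.resize(a,None,fx=2,fy=2,interpolation=cv2.INTER_CUBIC))
E
```

```text
(no output)
```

View pics/t18z.png

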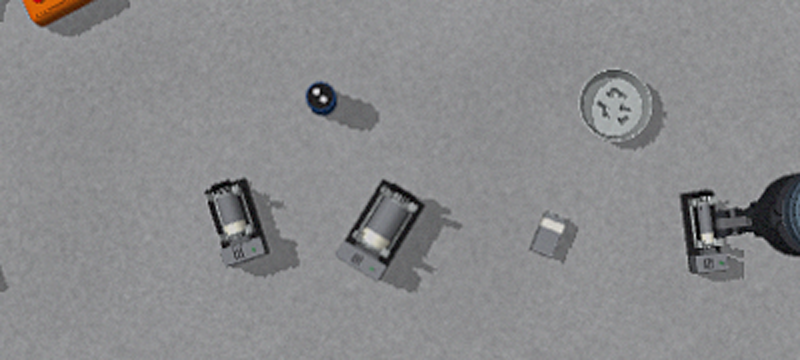

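View pics/w18.png

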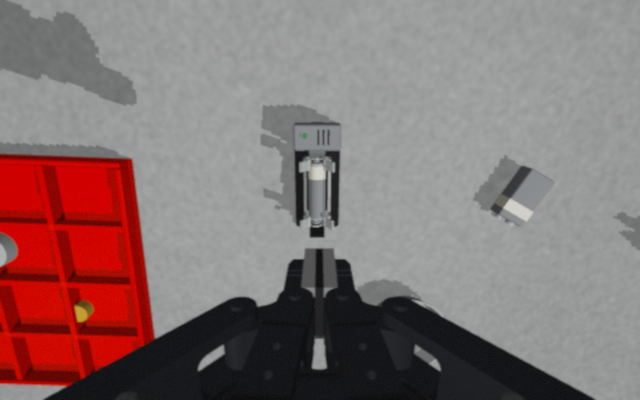

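All three cells lie in their cradles with the white band towards the housing; the block battery, capacitor and dish are where they were.

```bash
python3 -c "
from plant import close_job; print(close_job())"
```

```text
the job is handed in; nothing more can be done
None
```

All three cells are in their own cradles, nub towards the charger housing, and I handed the job in at about 34 s. `close_job` gives no verdict, so what follows is what I measured.

| Cell | Tool height at the stop | Expected when seated | Force at the stop |
|---|---|---|---|
| D | 0.1893 m | 0.189 m | 28 N |
| C | 0.1897 m | 0.1897 m | 21 N |
| AA | 0.1890 m | 0.1892 m | about 10 N |

- **AA:** I also touched its top with closed fingers. They met it at tool height 0.2016 m against 0.2014 m expected, so it is fully down. I did not repeat this touch on D and C, which rest on the stop height and force.
- **Pictures:** The last views show each cell centred in its bay, with the white band at the housing. The block battery, capacitor and dish are where they started in the pictures, and the gripper was clear at the end.
- **Check that disagreed:** A rough three-camera height of the seated cells came out 5 to 9 mm above the expected axis heights. It follows the middle of the visible upper surface (for AA, a 40-pixel patch in one view), so I gave more weight to the stop heights and the touch.
- **AA alignment:** The first move over the AA cradle was about 3.7 mm off sideways. I corrected it from wrist-camera views before pressing.

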